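Isolate a kitchen burner and clean out its drip tray

ROBOT

A 6-joint arm with a two-finger parallel gripper is mounted at the origin on the work surface. World frame = base frame: x ahead of the robot, y to its left, z up, the work surface at z = 0. Lengths are in m, angles in degrees, forces in N, time in s.
With the tool pointing down it reaches from about 0.25 to 0.725 m from the base axis. Payload 9.7 kg.
Tool frame: the origin (TCP) lies midway between the tips of the shut fingers; the grasp point (between the pads) lies 19 mm behind it (bot.pinch_z is the distance from the TCP to the grasp point, in m); z points along the fingers, x is the direction in which the jaws open and shut, and the axes are right-handed (so a half turn about z gives the same grasp; the last joint's range is limited). The gripper opens to 85 mm and grips with 20 to 120 N. Pads are 22 mm wide; open, the fingers measure 114 mm over their backs; the gripper's body (76 mm by 85 mm) begins 54 mm behind the grasp point. The pads swing forward as they close: fully open they stand 13 mm farther back than shut.
Start: joints at [-74.542, 4.979, 10.078, 95.1, 0, 90], TCP at [0.147, -0.53, 0.231] pointing down, gripper open.
Joint ranges: [-179.16, 179.16], [-48.56, 103.87], [-65.8, 70.77], [-126.05, 130.52], [-82.76, 87.17], [-180, 180]. Speed limits (degrees/s): [127.2, 127.2, 147.25, 180, 180, 180].

INTERFACE

Orientations are given as [roll, pitch, yaw] about the fixed x, y, z axes, in that order (R = Rz(yaw) Ry(pitch) Rx(roll)).
In Python, from workcell import bot gives the robot as it stands. The module is installed in compiled form; this text tells all that it offers.
- The arm moves only by the shell command python3 -m pendant 'ROWS' [FORCE]. ROWS is JSON, a list of rows, each a list of 7 numbers: the shift along the tool's x, y, z scaled (see below), then the turn, a rotation vector about the tool's x, y, z scaled (see below), then the closure, from 0 (fully open) to 1 (shut). In form: [[tx, ty, tz, wx, wy, wz, jaw], ...]. A call has 1 to 12 rows; each row shifts and turns the pose as measured when the row begins, along the tool's axes as they then stand; what a row does not reach is not made up. The controller multiplies each number of a shift by 0.25 m and each number of a turn by pi rad. A row lasts 1/10 s, in which the tool goes at most 50 mm and 8.59 degrees, less where a joint would pass 70% of its speed; a pose out of reach is approached as far as the arm can. A call with a number of a shift or a turn outside -1 to 1 is refused whole. A call with a gripper value outside its range is refused whole. The fingers move at their own pace and stop on an object; FORCE is the grip in N (left out, the last holds). Time passes only in rows, so rows that do not move let the fingers close. It gives the time, the measured TCP pose, the force and the opening at its end, in the units of the state.
- bot.get_obs(): the state, without advancing time (a new reading comes with each control period).
- bot.camera(name): name is "scene" or "top"; returns the picture (384x512x3 uint8, red, green, blue); there is no depth.
- bot.calibration(name): a dict with "intrinsics" (3x3 intrinsics, pixels), "k1" (the pictures are not rectified: a ray, as slopes to the right and down, at radius r is drawn at 1 + k1 r^2 times it, then the intrinsics apply), "xyz" and "attitude" of the camera in the world. Camera axes: x right, y up, looking along -z (the intrinsics and any distortion apply to the point x, -y, -z); pixel columns grow to the right and rows downward; lengths in m; the calibration is good to about 2 mm. A picture is of the moment at which its call begins. calibration takes no time and is no camera call.
- bot.job_done(): hands the job in, once; it reports no verdict.
The state is a dict: "time": time; "q": joint angles; "qd": joint speeds; "joint_efforts": joint torques, N m; "ee_pos": TCP position; "tcp_rot": TCP orientation; "wrist_force": force on the tool from outside, world axes, zero at the start; "torque": the same for the moment, N m; "opening": finger opening in m.
Only numpy, scipy, OpenCV 4.12 (cv2) and the standard library are available. Lean on these libraries where they do the work, as an engineer would, in place of code of your own. Each camera call takes 0.05 s, during which the arm holds its last target.

TASK

Close this burner down for cleaning: first pull both fuse carriers out of the control box and leave them in the shallow aluminium dish, then put every charred lump from the drip tray into the deep scrap pan. When the tray is clear, dip the brush's bristles well into the blue degreaser pot, wipe the scorch mark on the tray floor along its length from the stove end to the handle end, and stand the brush back upright on its saucer. Finish by pushing the drip tray fully home under the stove, with the pot left upright and the bottle, tin and shaker left where they stand.

Things in the scene. Friction and masses are not known exactly. Their poses are not given: they have to be found in the camera images.
- carrier0_grip (a point): First fuse carrier: a plug with an upright black grip fin 14 mm thick (x), 44 mm long (y), 36 mm tall, over a 30 x 62 x 7 mm flange; below it a foot 16 x 40 x 28 mm sits in the box. This point: on the fin, 22 mm above the flange, 14 mm below the fin's top, 57 mm above the foot's underside. Sprung detents hold it; it pulls straight up, letting go at about 8 to 15 N within 6 mm and clear after 30 mm. 50 to 90 g.
- carrier1_grip (a point): Second fuse carrier, like the first.
- carrier0_foot (a point): Centre of the first carrier's foot, on its axis 43 mm below carrier0_grip, 14 mm above the foot's underside; same axes.
- carrier1_foot (a point): The same for the second carrier.
- way0 (a point): Where the first carrier's grip point stands when seated (fixed to the box, 89 mm above the bench). The grey control box, 130 x 120 x 60 mm, is fixed on the bench and carries the two carriers 66 mm apart along its x, their fins along its y.
- way1 (a point): The same for the second carrier.
- dish: Shallow aluminium dish 120 (x) x 110 (y) x 22 mm, wall and floor 3 mm, fixed on the bench; origin under its centre. For the pulled carriers; they may stand or lie in it.
- tray (a joint): The drip tray's slide: 0 m = drawn out as at the start, 0.25 m = fully home, its front panel against the stove. It slides on runners towards the stove with about 4 N of friction and stays where it is left.
- tray_handle (a point): Middle of the tray's bar handle: a 10 mm round bar 90 mm long, 30 mm above the bench, 34 mm out from the front panel. x points into the stove (the sliding direction), y along the bar, z up. The tray is an open steel pan 280 (x) x 260 (y) mm, walls 28 mm high, its middle 178 mm along x from here, inner floor 15 mm above the bench. Front panel 300 mm wide, top 44 mm above the bench.
- stove_front (a point): Middle of the lower edge of the stove's front face, 60 mm above the bench; axes as for tray_handle (x into the stove). The face is 400 mm wide and rises to 203 mm above the bench; two gas taps stick out 34 mm from it, 155 mm to each side. With the tray drawn out the handle is 288 mm in front of the face, with it home 38 mm.
- scorch_rear (a point): Point on the tray floor near the stove end of the brown scorch mark (110 mm long along the tray's slide, 46 mm wide), 12 mm inside its end, on its centre line. Axes as for tray_handle.
- scorch_front (a point): Point on the tray floor near the handle end of the scorch mark, 12 mm inside its end, on its centre line, 86 mm from scorch_rear.
- scrap_pan: Deep steel scrap pan 162 (x) x 176 (y) x 100 mm, wall 4 mm, with a 12 mm outward rim, fixed on the bench; origin under its centre.
- pot: Small blue open pot for degreaser (the liquid is not modelled): 92 mm across the rim, 50 mm high, wall 3 mm, floor 6 mm; loose, 350 g; origin under its centre, z up.
- brush_grip (a point): Round brush standing upright on its bristles in the saucer. 140 mm tall: bristles 42 mm across and 28 mm long, steel ferrule 45 mm across to 43 mm up, cone to 58 mm, then a wooden handle 21 mm thick. The point is on the handle 95 mm above the bristle end, z towards the handle's top. 90 to 140 g.
- brush_tip (a point): Centre of the brush's flat bristle end; z towards the handle.
- saucer: White saucer for the brush, 108 mm across, rim 10 mm high, flat floor 4 mm above the bench and 80 mm across; fixed; origin under its centre.
- lump0_mid (a point): Charred lump, dark brown, about 36 (x) x 30 (y) x 28 mm, 22 g, loose in the drip tray, or absent (None, though None also while it is held); the point is its centre, 14 mm above what it lies on.
- lump1_mid (a point): Another charred lump like the first, or absent.
- lump2_mid (a point): Another charred lump like the first, or absent.
- lump3_mid (a point): Another charred lump like the first, or absent.
- squeeze_bottle: Red squeeze bottle, 56 mm across, 170 mm tall, a bystander; origin under its centre.
- tin: Food tin, 68 mm across, 90 mm tall, a bystander; origin under its centre.
- shaker: Glass shaker, 44 mm across, 85 mm tall, a bystander; origin under its centre.

How it is judged:
By the outcome, as a careful person would: the job done as asked, in the order asked, and still so for the second after the job is handed in, with the robot touching nothing.
Of lump0, lump1, lump2, lump3 only 2 to 4 are there at a start; the rules pass over those that are not, and their reading is None.
At some moment in a run one of lump0, lump1, lump2, lump3, pot may be knocked a few centimetres aside while the robot is not near it.
It also fails if it takes over 210 s, if anything falls off the work surface, if the arm or the gripper's body presses on something with over 40 N, if the wrist force passes 120 N, or if a joint passes its speed limit or range.

## Working session

There is one attempt and no reset: what is moved stays moved. The work goes in short steps, Python scripts to look and compute and a shell command to move; the robot and the scene stay as the last step left them, time stands still between calls to the robot, and variables do not carry over. Pictures are saved under pics/ and viewed, and the job is handed in when it is done.

```bash
mkdir -p pics; ls
python3 - <<'E'
from workcell import bot
import cv2
for n in("scene","top"):
    im=bot.camera(n); cv2.imwrite(f"pics/{n}0.png",im[:,:,::-1])
    print(n,bot.calibration(n))
print(bot.get_obs(),bot.pinch_z)
E
```

```text
pics
scene {'intrinsics': array([[384.26069877,   0.        , 257.14672517],
       [  0.        , 384.26069877, 193.79550646],
       [  0.        ,   0.        ,   1.        ]]), 'k1': -0.0034459209695057343, 'xyz': array([1.0188289 , 0.25924935, 0.91518317]), 'attitude': array([ 31.63181764,   0.78915697, 119.69334003])}
top {'intrinsics': array([[385.75087982,   0.        , 256.53677034],
       [  0.        , 385.75087982, 194.93487261],
       [  0.        ,   0.        ,   1.        ]]), 'k1': -0.09337206370712128, 'xyz': array([ 0.44843402, -0.00823874,  1.33762843]), 'attitude': array([  5.84298294,  -0.3897733 , -90.22024803])}
{'time': 0.1, 'q': array([-7.45404887e+01,  5.00973585e+00,  1.00391375e+01,  9.50982527e+01,
       -2.72079549e-04,  9.00009334e+01]), 'qd': array([-0.04203314,  0.04639129,  0.03070443,  0.0140167 ,  0.01268762,
       -0.0583081 ]), 'joint_efforts': array([-8.82810255e-04, -5.21560335e+01,  4.65654016e+01,  1.59158144e-02,
       -4.06555080e-05, -6.76349643e-07]), 'ee_pos': array([ 0.14655382, -0.52991494,  0.23063809]), 'tcp_rot': array([ 1.79999727e+02,  6.88510823e-02, -7.45414221e+01]), 'wrist_force': array([-0.42431197, -0.15099267,  0.69199624]), 'torque': array([-0.02878732,  0.01270685,  0.00367235]), 'opening': 0.08505098504546897} 0.0187
```

Run:
```python
import cv2
for n in("scene","top"):
    im=cv2.imread(f"pics/{n}0.png"); cv2.imwrite(f"pics/{n}0b.png",cv2.resize(im,(800,600),interpolation=cv2.INTER_CUBIC))
```

```text
(no output)
```

View pics/scene0b.png

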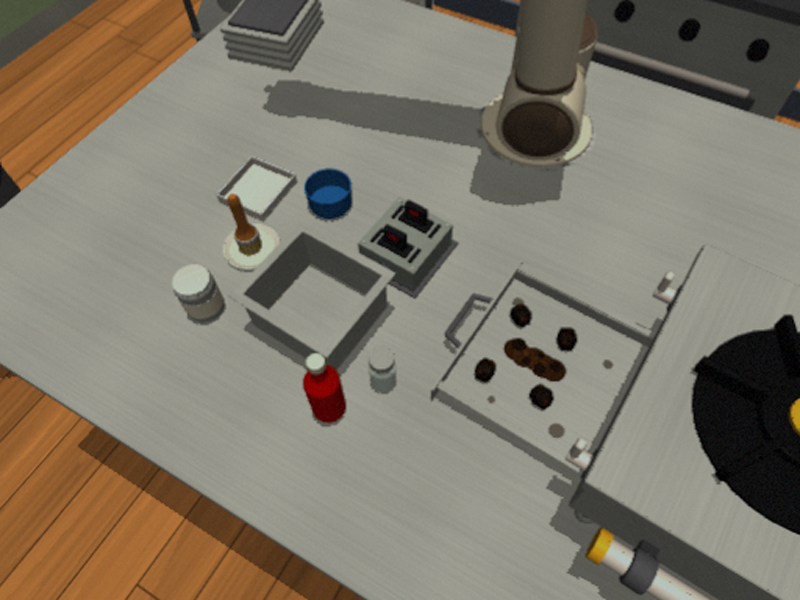

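View pics/top0b.png

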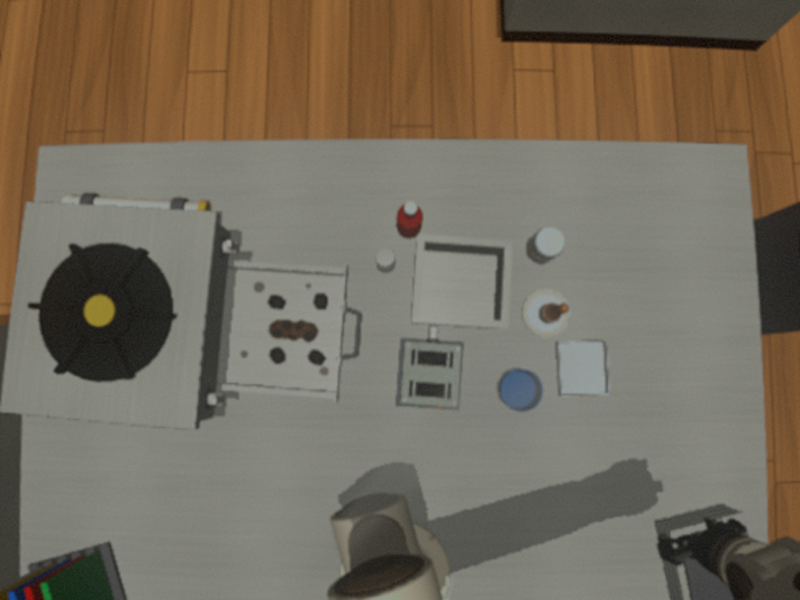

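```bash
cat > h.py <<'E'
import numpy as np, cv2
from scipy.spatial.transform import Rotation as R
from workcell import bot
def cal(n):
    c=bot.calibration(n); return c['intrinsics'],c['k1'],np.array(c['xyz']),R.from_euler('xyz',c['attitude'],degrees=True)
def ray(n,u,v):
    K,k,p,r=cal(n)
    x=np.linalg.solve(K,[u,v,1.])[:2]; y=x.copy()
    for _ in range(30): y=x/(1+k*(y@y))
    return p,r.apply([y[0],-y[1],-1.])
def plane(n,u,v,z):
    p,d=ray(n,u,v); return p+d*(z-p[2])/d[2]
def proj(n,P):
    K,k,p,r=cal(n); c=r.inv().apply(np.atleast_2d(P)-p); s=np.c_[c[:,0]/-c[:,2],-c[:,1]/-c[:,2]]
    s=s*(1+k*(s**2).sum(1,keepdims=True)); return s@K[:2,:2].T+K[:2,2]
def tri(a,b):
    A=[];B=[]
    for n,u,v in(a,b):
        p,d=ray(n,u,v); d/=np.linalg.norm(d); M=np.eye(3)-np.outer(d,d); A.append(M);B.append(M@p)
    return np.linalg.lstsq(np.vstack(A),np.hstack(B),rcond=None)[0]
def shot(n,f): 
    im=bot.camera(n)[:,:,::-1].copy(); cv2.imwrite('pics/'+f+'_raw.png',im); return im
def crop(f,u0,v0,u1,v1,s,out,marks=[]):
    im=cv2.imread(f)
    c=cv2.resize(im[v0:v1,u0:u1],None,fx=s,fy=s,interpolation=cv2.INTER_CUBIC)
    for m in marks: cv2.circle(c,(int((m[0]-u0+.5)*s),int((m[1]-v0+.5)*s)),2,(0,255,0),-1)
    for u in range(u0-u0%10+10,u1,10): cv2.putText(c,str(u),((u-u0)*s,8),0,.3,(0,0,255)); cv2.line(c,((u-u0)*s+s//2,8),((u-u0)*s+s//2,14),(0,0,255))
    for v in range(v0-v0%10+10,v1,10): cv2.putText(c,str(v),(0,(v-v0)*s+s//2),0,.3,(0,0,255)); cv2.line(c,(22,(v-v0)*s+s//2),(28,(v-v0)*s+s//2),(0,0,255))
    cv2.imwrite('pics/'+out,c)
def pose():
    o=bot.get_obs(); return np.array(o['ee_pos']),R.from_euler('xyz',o['tcp_rot'],degrees=True),o
def to(x,y,z,yaw):
    """total shift (scaled units) in tool axes + yaw turn toward tool-down pose with TCP at x,y,z, euler yaw"""
    p,r,o=pose(); t=R.from_euler('xyz',[180,0,yaw],degrees=True)
    d=r.inv().apply(np.array([x,y,z])-p)/.25; w=(r.inv()*t).as_rotvec()/np.pi
    print('t',o['time'].__round__(1),'pos',p.round(4),'rot',np.round(o['tcp_rot'],2),'open',round(o['opening'],4),'F',np.round(o['wrist_force'],1))
    print('shift',d.round(3),'turn',w.round(4),'(rows >= %.1f / %.1f)'%(np.linalg.norm(d)*5,np.linalg.norm(w)*180/8.59))
E
python3 - <<'E'
from h import *
crop('pics/top0_raw.png' if 0 else 'pics/top0.png',120,140,260,260,5,'c1.png')
crop('pics/top0.png',240,130,400,270,5,'c2.png')
crop('pics/scene0.png',130,90,300,250,4,'c3.png')
crop('pics/scene0.png',270,150,470,310,4,'c4.png')
E
```

```text
(no output)
```

View pics/c1.png

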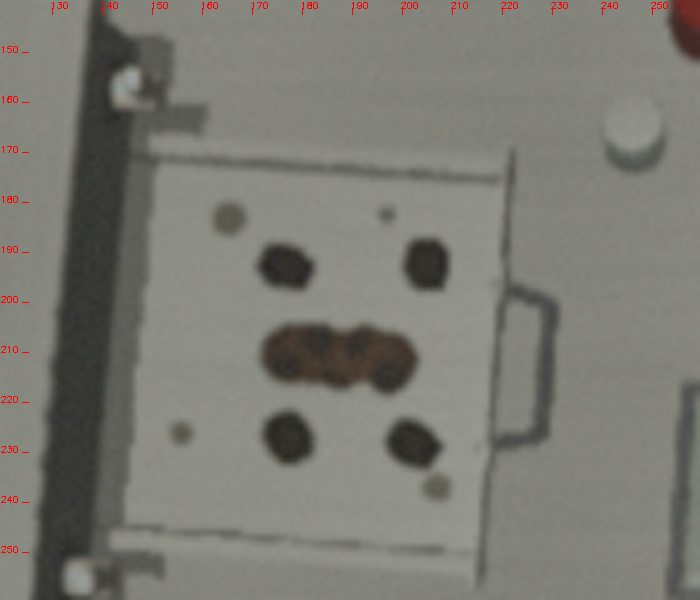

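View pics/c2.png

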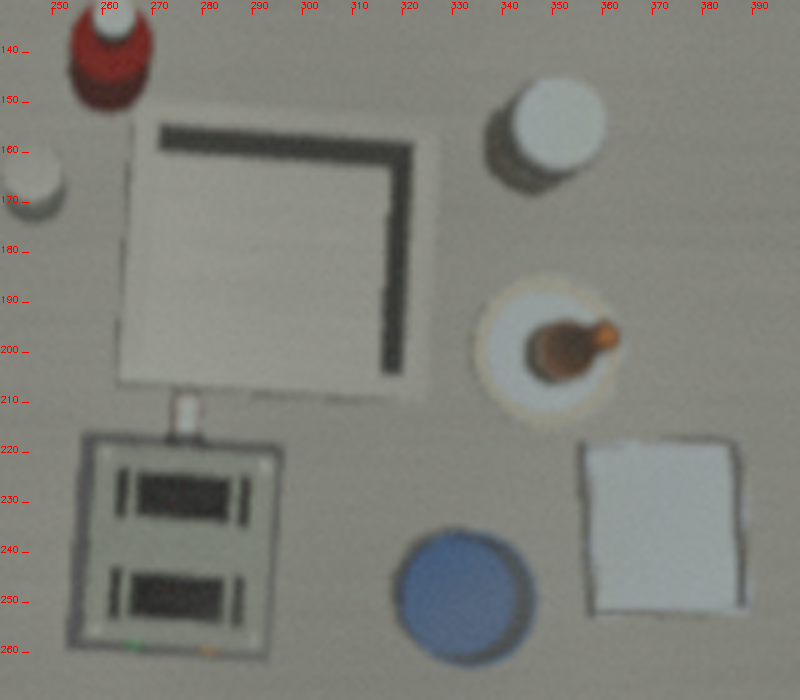

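View pics/c3.png

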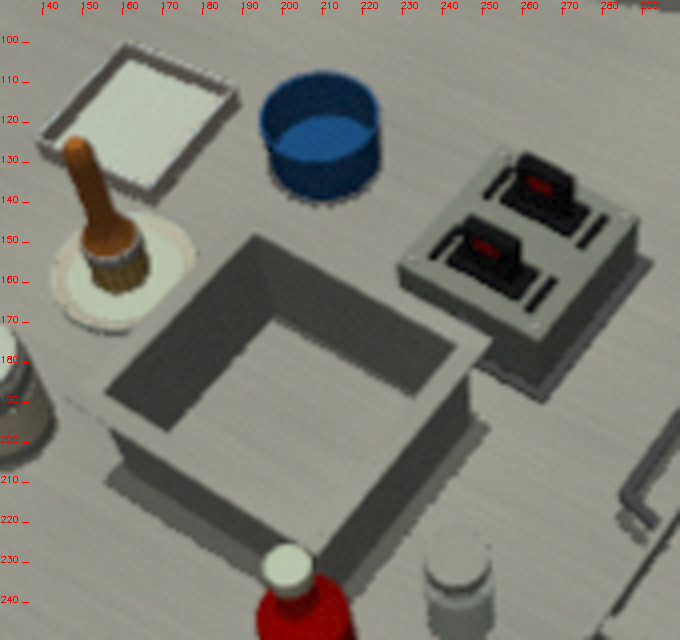

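View pics/c4.png

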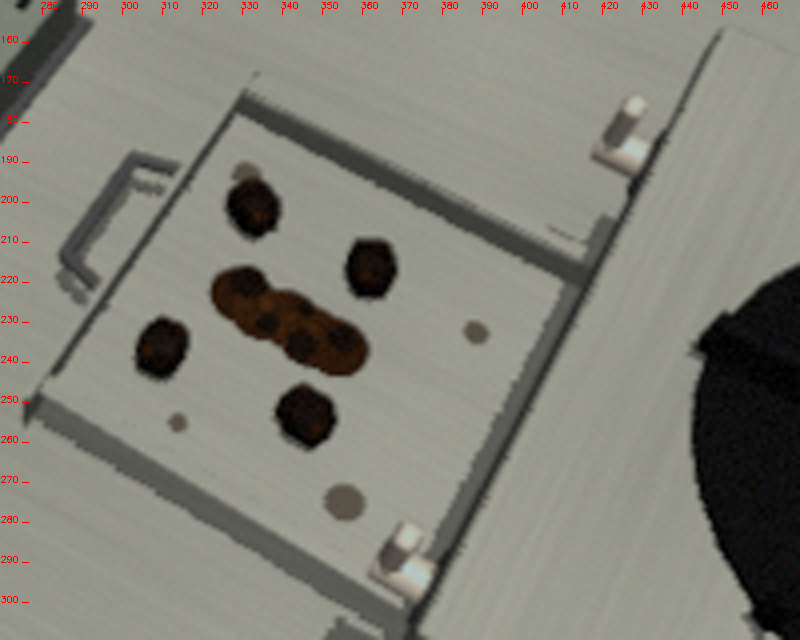

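Run:
```python
from h import *
def P(l,n,u,v,z): print(l,n,plane(n,u,v,z).round(4))
P('boxTL','scene',250,127,.06);P('boxTR','scene',287.5,143,.06);P('boxBR','scene',262.5,173.5,.06);P('boxBL','scene',228,156,.06)
P('c_a','top',275.5,228.5,.067);P('c_b','top',275,248.5,.067)
for l,u,v in(('TL',356.5,218),('TR',386.5,217.5),('BR',388,250.5),('BL',358,252.5)): P('dish'+l,'top',u,v,.022)
for l,u,v in(('L',138,123.5),('T',161,100),('R',188.5,113),('B',168,138)): P('dish'+l,'scene',u,v,.022)
P('saucer','top',349,200,.007);P('sau','scene',160.5,157,.007)
P('potrim','top',330.5,247.5,.05);P('potrim','scene',208.5,121,.05)
for l,u,v in(('T',251,137.5),('R',282,175+0),('L',156,188)): P('pan in '+l,'scene',u,v,.1)
for l,u,v in(('TL',267,153),('TR',327,156),('BR',325,209),('BL',264,206)): P('pan out '+l,'top',u,v,.1)
for l,u,v in(('a',176,193),('b',204,192.5),('c',177,227),('d',201.5,228.5)): P('lump'+l,'top',u,v,.029+.002)
for l,u,v in(('d',331,201),('c',360,216),('b',308,236),('a',344,253)): P('lump'+l,'scene',u,v,.029+.002)
P('scL','top',171,210,.015);P('scR','top',202,212,.015)
P('scF','scene',321,220,.015);P('scR','scene',360,238,.015)
P('handle top end','top',228.5,300-97,.03);P('handle bot','top',227.5,226,.03)
P('panel TL','top',220,171,.044);P('panel BR','top',215,256,.044)
P('stoveT','scene',448,157,.203);P('stoveB','scene',372,304,.203)
P('bristle tip','scene',160,162,.004)
P('brush top','scene',149,127,.14);P('brush top','top',360,196.5,.144)
print(tri(('scene',149,127),('top',360,196.5)))
```

```text
boxTL scene [ 0.3776 -0.144   0.06  ]
boxTR scene [ 0.3776 -0.0206  0.06  ]
boxBR scene [ 0.504  -0.0312  0.06  ]
boxBL scene [ 0.4992 -0.1441  0.06  ]
c_a top [ 0.4674 -0.0793  0.067 ]
c_b top [ 0.402  -0.0771  0.067 ]
dishTL top [ 0.5023 -0.3609  0.022 ]
dishTR top [ 0.5033 -0.4663  0.022 ]
dishBR top [ 0.39  -0.468  0.022]
dishBL top [ 0.3845 -0.3632  0.022 ]
dishL scene [ 0.5049 -0.4726  0.022 ]
dishT scene [ 0.3894 -0.4714  0.022 ]
dishR scene [ 0.3929 -0.3606  0.022 ]
dishB scene [ 0.5065 -0.3561  0.022 ]
saucer top [ 0.5658 -0.3402  0.007 ]
sau scene [ 0.5676 -0.3422  0.007 ]
potrim top [ 0.4034 -0.2632  0.05  ]
potrim scene [ 0.4101 -0.2697  0.05  ]
pan in T scene [ 0.439  -0.1037  0.1   ]
pan in R scene [0.5078 0.0284 0.1   ]
pan in L scene [ 0.6979 -0.2309  0.1   ]
pan out TL top [ 0.7126 -0.0518  0.1   ]
pan out TR top [ 0.7026 -0.2485  0.1   ]
pan out BR top [ 0.5287 -0.2379  0.1   ]
pan out BL top [ 0.5392 -0.041   0.1   ]
lumpa top [0.5896 0.2574 0.031 ]
lumpb top [0.591  0.1615 0.031 ]
lumpc top [0.4738 0.2522 0.031 ]
lumpd top [0.4686 0.1689 0.031 ]
lumpd scene [0.4753 0.1618 0.031 ]
lumpc scene [0.4801 0.2459 0.031 ]
lumpb scene [0.5978 0.1531 0.031 ]
lumpa scene [0.596  0.2502 0.031 ]
scL top [0.5325 0.2771 0.015 ]
scR top [0.5254 0.1698 0.015 ]
scF scene [0.5316 0.1608 0.015 ]
scR scene [0.5302 0.2695 0.015 ]
handle top end top [0.5549 0.0778 0.03  ]
handle bot top [0.4769 0.081  0.03  ]
panel TL top [0.6628 0.1062 0.044 ]
panel BR top [0.377  0.1214 0.044 ]
stoveT scene [0.3425 0.3668 0.203 ]
stoveB scene [0.7465 0.3364 0.203 ]
bristle tip scene [ 0.5816 -0.3343  0.004 ]
brush top scene [ 0.5683 -0.3422  0.14  ]
brush top top [ 0.5646 -0.3413  0.144 ]
[ 0.56584039 -0.34415148  0.13640748]
```

Run:
```python
from h import *
def blobs(n,box,thr,amin=30):
    im=cv2.imread(f'pics/{n}0.png'); u0,v0,u1,v1=box
    hsv=cv2.cvtColor(im,cv2.COLOR_BGR2HSV)
    m=thr(im.astype(int),hsv)[v0:v1,u0:u1].astype(np.uint8)
    k,l,s,c=cv2.connectedComponentsWithStats(m)
    return [(c[i]+[u0,v0],s[i]) for i in range(1,k) if s[i][4]>=amin]
for n,b in(('top',(150,180,214,240)),('scene',(295,190,390,270))):
    for c,s in blobs(n,b,lambda i,h:i.max(2)<75,40): print(n,c.round(1),s[4],plane(n,*c,.030).round(4), plane(n,*c,.015).round(4))
    print('scorch')
    for c,s in blobs(n,b,lambda i,h:(h[...,1]>110)&(i[...,2]>50),60): print(n,c.round(1),s, plane(n,*c,.015).round(4))
for n,b in(('top',(310,220,360,275)),('scene',(180,90,240,160))):
    for c,s in blobs(n,b,lambda i,h:(h[...,1]>110)&(abs(h[...,0]-110.)<15),100): print('pot',n,c,s,plane(n,*c,.025).round(4))
```

```text
top [176.5 192.8] 65 [0.5905 0.2559 0.03  ] [0.5921 0.2589 0.015 ]
top [204.9 192.5] 64 [0.5911 0.1586 0.03  ] [0.5928 0.1605 0.015 ]
top [187.1 210.8] 253 [0.5286 0.2186 0.03  ] [0.5295 0.2212 0.015 ]
top [177.2 226.9] 65 [0.4741 0.2517 0.03  ] [0.4744 0.2547 0.015 ]
top [202.2 228.5] 62 [0.4688 0.1666 0.03  ] [0.4691 0.1686 0.015 ]
scorch
scene [301.2 195. ] 53 [0.4965 0.0841 0.03  ] [0.4877 0.0811 0.015 ]
scene [307.  207.9] 48 [0.5249 0.115  0.03  ] [0.5165 0.1125 0.015 ]
scene [372.9 197.8] 165 [0.411  0.2551 0.03  ] [0.4007 0.2551 0.015 ]
scene [332.9 201.4] 155 [0.4734 0.1666 0.03  ] [0.4641 0.1651 0.015 ]
scene [362.1 216.7] 157 [0.4789 0.2514 0.03  ] [0.4697 0.2513 0.015 ]
scene [341.6 230.2] 535 [0.5407 0.2205 0.03  ] [0.5326 0.2198 0.015 ]
scene [309.9 236.7] 156 [0.5967 0.1579 0.03  ] [0.5896 0.1562 0.015 ]
scene [346.  253.7] 174 [0.5948 0.2552 0.03  ] [0.5876 0.2551 0.015 ]
scorch
pot scene [209.90775401 123.35828877] [ 15  18  30  32 748] [ 0.3984 -0.2759  0.025 ]
```

Run:
```python
from h import *
to(.469,-.081,.16,-2)
```

```text
t 0.1 pos [ 0.1466 -0.5299  0.2306] rot [ 1.800e+02  7.000e-02 -7.454e+01] open 0.0851 F [-0.4 -0.2  0.7]
shift [-1.387 -1.722  0.284] turn [-2.00e-04  3.00e-04 -4.03e-01] (rows >= 11.1 / 8.4)
```

```bash
python3 -m pendant '[[0,0,0,0,0,-0.0448,0.4],[0,0,0,0,0,-0.0448,0.4],[0,0,0,0,0,-0.0448,0.4],[0,0,0,0,0,-0.0448,0.4],[0,0,0,0,0,-0.0448,0.4],[0,0,0,0,0,-0.0448,0.4],[0,0,0,0,0,-0.0448,0.4],[0,0,0,0,0,-0.0448,0.4],[0,0,0,0,0,-0.0448,0.4],[0,0,0,0,0,0,0.4]]' 30; python3 -c "
from h import *
to(.469,-.081,.16,-2)"
```

```text
time: 1.1
ee_pos: [0.1462, -0.5285, 0.2262]
tcp_rot: [-179.5, 0.1, 0.9]
wrist_force: [0.3, 0.2, -0.0]
opening: 0.051
t 1.1 pos [ 0.1462 -0.5285  0.2262] rot [-1.7947e+02  1.4000e-01  9.5000e-01] open 0.051 F [ 0.3  0.2 -0. ]
shift [ 1.321 -1.766  0.278] turn [-0.0029  0.0008  0.0164] (rows >= 11.1 / 0.3)
```

```bash
python3 -m pendant '[[0.12,-0.16,0,-0.0029,0.0008,0.0164,0.4],[0.12,-0.16,0,0,0,0,0.4],[0.12,-0.16,0,0,0,0,0.4],[0.12,-0.16,0,0,0,0,0.4],[0.12,-0.16,0,0,0,0,0.4],[0.12,-0.16,0,0,0,0,0.4],[0.12,-0.16,0,0,0,0,0.4],[0.12,-0.16,0,0,0,0,0.4],[0.12,-0.16,0,0,0,0,0.4],[0.12,-0.16,0,0,0,0,0.4]]'; python3 -c "
from h import *
to(.469,-.081,.16,-2)"
```

```text
time: 2.1
ee_pos: [0.4658, -0.1449, 0.2234]
tcp_rot: [-179.8, 0.1, -5.5]
wrist_force: [0.0, -0.5, 0.2]
opening: 0.0512
t 2.1 pos [ 0.4658 -0.1449  0.2234] rot [-1.7985e+02  5.0000e-02 -5.5100e+00] open 0.0512 F [ 0.  -0.5  0.2]
shift [-0.012 -0.255  0.254] turn [-0.0008  0.0003 -0.0195] (rows >= 1.8 / 0.4)
```

```bash
python3 -m pendant '[[-0.006,-0.13,0.1,0,0,-0.0195,0.4],[0,-0.12,0.12,0,0,0,0.4],[0,0,0,0,0,0,0.4],[0,0,0,0,0,0,0.4]]'; python3 -c "
from h import *
to(.469,-.081,.16,-2)
crop_=shot('top','t1');shot('scene','s1')
crop('pics/t1_raw.png',230,190,330,280,6,'t1.png')
crop('pics/s1_raw.png',190,60,320,190,5,'s1.png')
"
```

```text
time: 2.5
ee_pos: [0.4717, -0.0749, 0.1657]
tcp_rot: [-179.8, 0.1, -2.4]
wrist_force: [-0.5, -0.6, 0.0]
opening: 0.0512
t 2.5 pos [ 0.4717 -0.0749  0.1657] rot [-1.7982e+02  8.0000e-02 -2.4100e+00] open 0.0512 F [-0.5 -0.6  0. ]
shift [-0.01   0.025  0.023] turn [-0.001   0.0004 -0.0023] (rows >= 0.2 / 0.1)
```

View pics/t1.png

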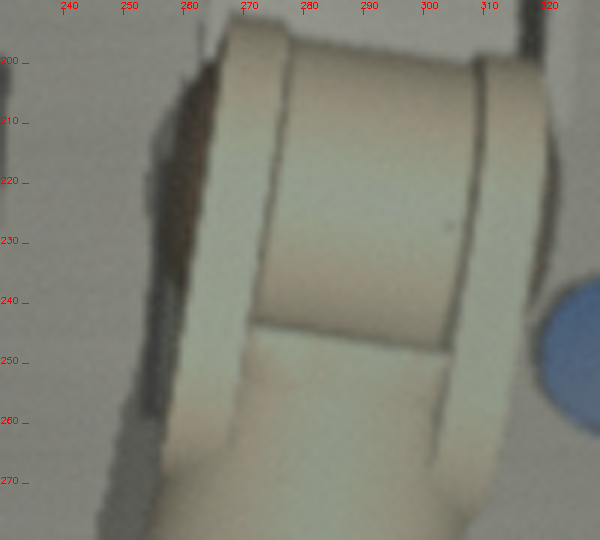

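View pics/s1.png

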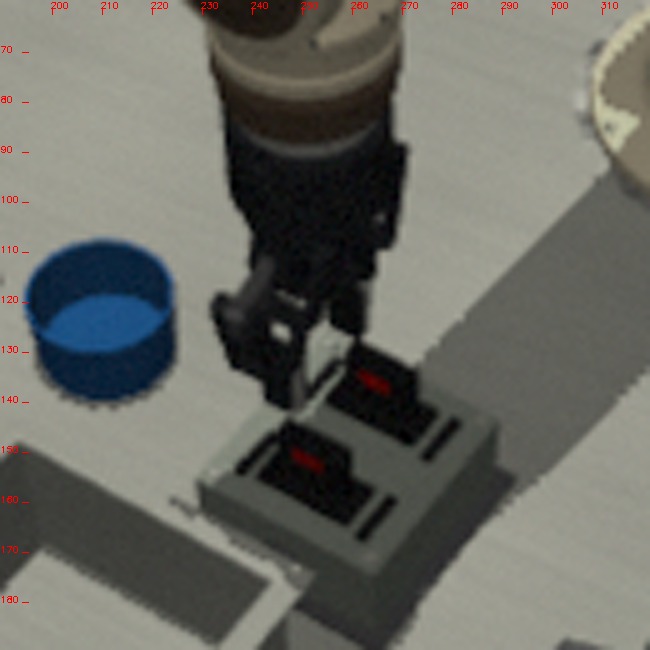

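Run:
```python
from h import *
p,r,o=pose()
print(proj('scene',p+[[.033,.0,.008],[.026,-.011,.006],[-.033,0,.008],[-.026,.011,.006]]).round(1))
c=np.array([.437,-.080]);a=np.radians(-2.5);X=np.array([np.cos(a),np.sin(a)]);Y=np.array([-np.sin(a),np.cos(a)])
m=[];mt=[]
for z,hx,hy,cs in((.103,.007,.022,(.033,-.033)),(.067,.015,.031,(.033,-.033)),(.06,.065,.06,(0,))):
  for q in cs:
    for sx,sy in((1,1),(1,-1),(-1,-1),(-1,1)):
      xy=c+X*(q+sx*hx)+Y*sy*hy; m.append(proj('scene',[*xy,z])[0]);mt.append(proj('top',[*xy,z])[0])
crop('pics/s1_raw.png',210,110,300,190,8,'m1.png',m)
crop('pics/top0.png',240,200,310,270,8,'m2.png',mt)
```

```text
[[246.6 140.3]
 [244.3 137.2]
 [259.7 122.7]
 [262.1 126.7]]
```

View pics/m1.png

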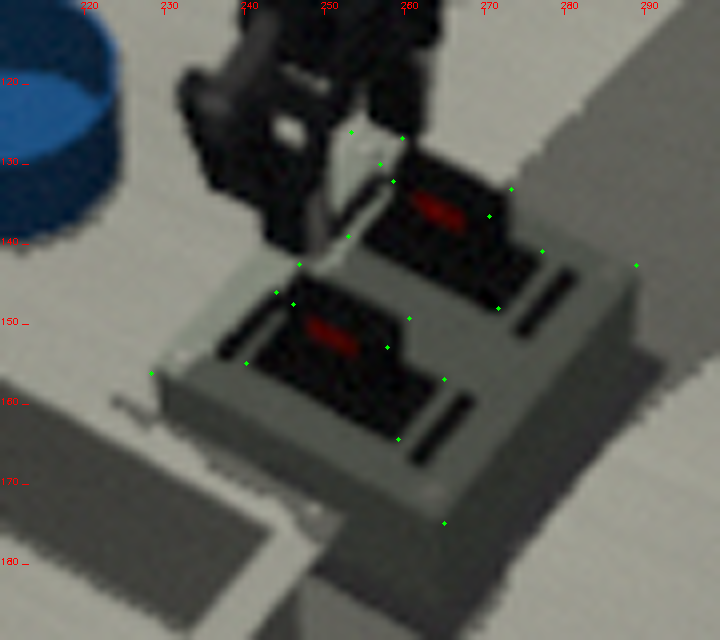

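View pics/m2.png

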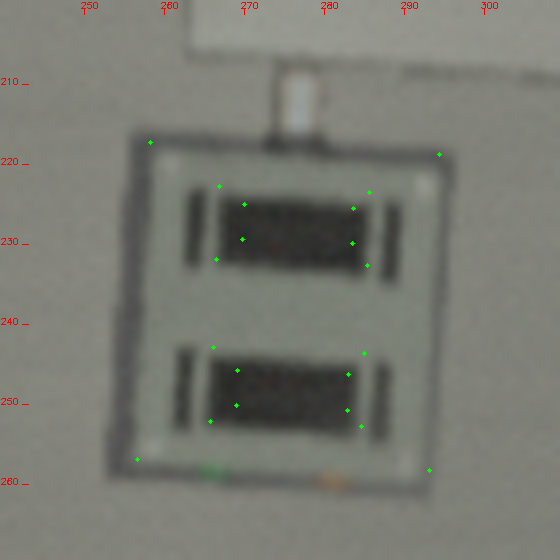

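```bash
python3 -m pendant '[[-0.010,0.027,0.02,0,0,0,0.4],[0,0,0.12,0,0,0,0.4],[0,0,0.12,0,0,0,0.4],[0,0,0.09,0,0,0,0.4],[0,0,0,0,0,0,0.4]]'; python3 -c "
from h import *
to(.469,-.0815,.073,-2.4)
shot('scene','s2');crop('pics/s2_raw.png',190,60,320,190,5,'s2.png')
"
```

```text
time: 3.1
ee_pos: [0.4704, -0.0893, 0.0798]
tcp_rot: [-179.9, -0.4, -3.1]
wrist_force: [0.2, 0.1, -0.2]
opening: 0.0515
t 3.1 pos [ 0.4704 -0.0893  0.0798] rot [-179.93   -0.41   -3.13] open 0.0515 F [ 0.2  0.1 -0.2]
shift [-0.007 -0.031  0.027] turn [-0.0004 -0.0023 -0.0041] (rows >= 0.2 / 0.1)
```

View pics/s2.png

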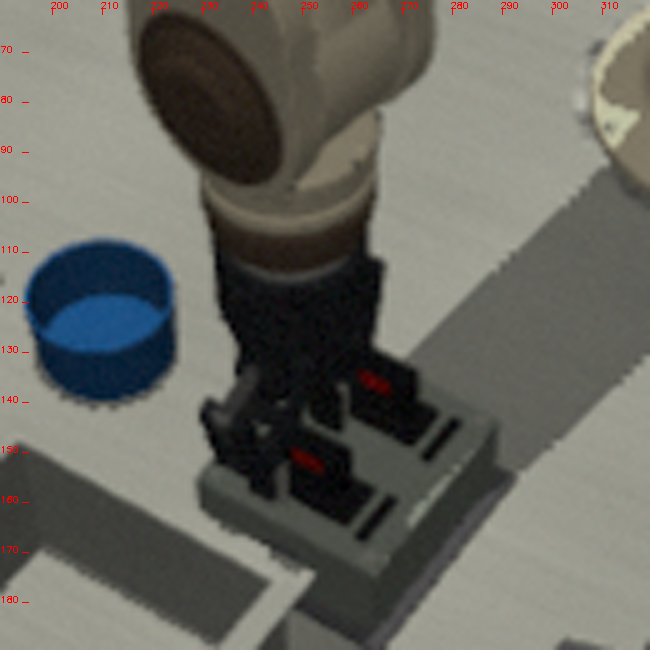

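```bash
python3 -m pendant '[[-0.005,-0.04,0.02,0,0,-0.003,0.4],[0,0,0,0,0,0,0.4]]'; python3 -c "
from h import *
to(.469,-.079,.073,-2.4)"
```

```text
time: 3.35
ee_pos: [0.4714, -0.0802, 0.079]
tcp_rot: [-180.0, -0.7, -2.7]
wrist_force: [-0.3, 0.5, 0.2]
opening: 0.0513
t 3.4 pos [ 0.4714 -0.0802  0.079 ] rot [-179.98   -0.71   -2.71] open 0.0513 F [-0.3  0.5  0.2]
shift [-0.01  -0.004  0.024] turn [-0.0001 -0.0039 -0.0017] (rows >= 0.1 / 0.1)
```

```bash
python3 -m pendant '[[-0.008,-0.004,0.03,0,-0.004,0,0.4],[0,0,0,0,0,0,0.4],[0,0,0,0,0,0,0.6],[0,0,0,0,0,0,0.9],[0,0,0,0,0,0,0.95],[0,0,0,0,0,0,0.95]]' 60; python3 -c "
from h import *
to(.469,-.079,.073,-2.4)"
```

```text
time: 3.95
ee_pos: [0.4687, -0.0787, 0.0731]
tcp_rot: [180.0, 0.1, -2.7]
wrist_force: [0.7, -0.1, -0.3]
opening: 0.0132
t 4.0 pos [ 0.4687 -0.0787  0.0731] rot [ 1.7998e+02  1.2000e-01 -2.6700e+00] open 0.0132 F [ 0.7 -0.1 -0.3]
shift [0.001 0.001 0.001] turn [ 0.0001  0.0007 -0.0015] (rows >= 0.0 / 0.0)
```

Gripped (13 mm). Pull straight up.

```bash
python3 -m pendant '[[0,0,-0.03,0,0,0,0.95],[0,0,-0.05,0,0,0,0.95],[0,0,-0.06,0,0,0,0.95],[0,0,-0.08,0,0,0,0.95],[0,0,-0.12,0,0,0,0.95],[0,0,-0.14,0,0,0,0.95],[0,0,0,0,0,0,0.95]]' ; python3 -c "
from h import *
to(.445,-.39,.16,-2.4)
shot('scene','s3');crop('pics/s3_raw.png',130,60,300,190,4,'s3.png')"
```

```text
time: 4.65
ee_pos: [0.4693, -0.0787, 0.2047]
tcp_rot: [180.0, -0.2, -2.7]
wrist_force: [0.6, -0.9, 0.4]
opening: 0.0132
t 4.7 pos [ 0.4693 -0.0787  0.2047] rot [ 1.7996e+02 -1.5000e-01 -2.6600e+00] open 0.0132 F [ 0.6 -0.9  0.4]
shift [-0.04   1.248  0.18 ] turn [ 0.0002 -0.0008 -0.0014] (rows >= 6.3 / 0.0)
```

View pics/s3.png

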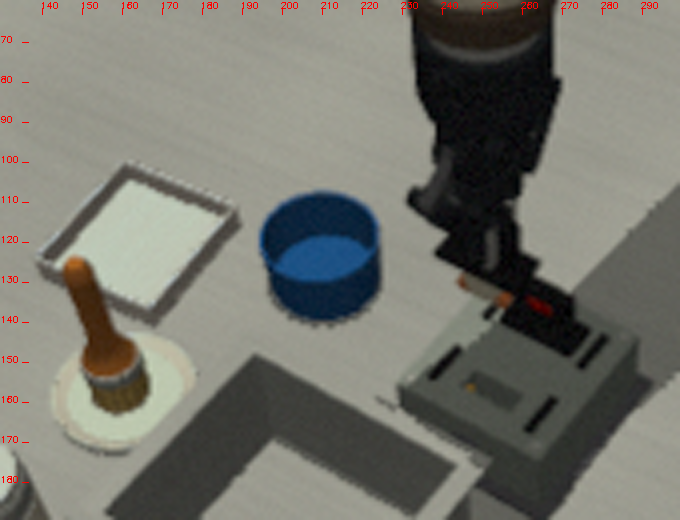

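```bash
python3 -m pendant '[[0,0.12,0,0,0,0,0.95],[0,0.19,0,0,0,0,0.95],[0,0.19,0,0,0,0,0.95],[0,0.19,0,0,0,0,0.95],[0,0.19,0.04,0,0,0,0.95],[0,0.19,0.04,0,0,0,0.95],[0,0.12,0.04,0,0,0,0.95],[0,0.05,0.04,0,0,0,0.95],[0,0,0,0,0,0,0.95]]' ; python3 -c "
from h import *
to(.473,-.415,.0465,-2.7)"
```

```text
time: 5.6
ee_pos: [0.4529, -0.3983, 0.1604]
tcp_rot: [-179.9, -0.0, -2.4]
wrist_force: [-0.2, 0.4, -0.5]
opening: 0.013
t 5.6 pos [ 0.4529 -0.3983  0.1604] rot [-179.88   -0.     -2.43] open 0.013 F [-0.2  0.4 -0.5]
shift [0.083 0.064 0.456] turn [-0.0006 -0.      0.0015] (rows >= 2.3 / 0.0)
```

```bash
python3 -m pendant '[[0.083,0.064,0,0,0,0,0.95],[0,0,0,0,0,0,0.95],[0,0,0.14,0,0,0,0.95],[0,0,0.14,0,0,0,0.95],[0,0,0.1,0,0,0,0.95],[0,0,0,0,0,0,0.95]]' ; python3 -c "
from h import *
to(.473,-.415,.0465,-2.7)
shot('scene','s4');crop('pics/s4_raw.png',110,30,260,170,5,'s4.png')"
```

```text
time: 6.2
ee_pos: [0.4747, -0.4072, 0.0657]
tcp_rot: [-179.8, -0.0, -2.1]
wrist_force: [0.1, -0.1, -0.4]
opening: 0.0131
t 6.2 pos [ 0.4747 -0.4072  0.0657] rot [-1.7981e+02 -4.0000e-02 -2.1100e+00] open 0.0131 F [ 0.1 -0.1 -0.4]
shift [-0.006  0.032  0.077] turn [-0.0011 -0.0002  0.0033] (rows >= 0.4 / 0.1)
```

View pics/s4.png

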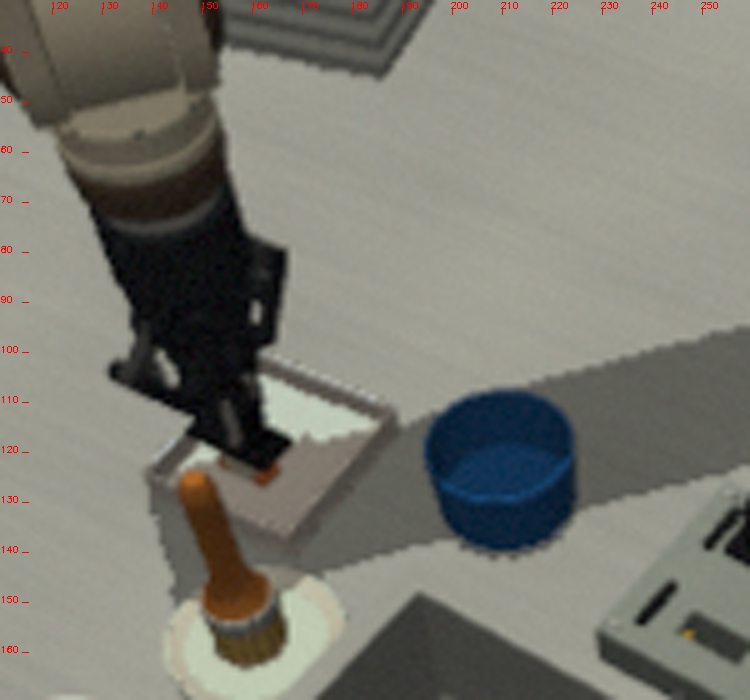

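```bash
python3 -m pendant '[[-0.008,0.03,0.04,0,0,0.003,0.95],[0,0,0.03,0,0,0,0.95],[0,0,0,0,0,0,0.95],[0,0,0,0,0,0,0.95]]' ; python3 -c "
from h import *
to(.473,-.415,.0455,-2.7)"
```

```text
time: 6.65
ee_pos: [0.4751, -0.4161, 0.0553]
tcp_rot: [179.9, -0.5, -2.6]
wrist_force: [0.4, 0.3, -0.5]
opening: 0.0133
t 6.7 pos [ 0.4751 -0.4161  0.0553] rot [179.85  -0.47  -2.62] open 0.0133 F [ 0.4  0.3 -0.5]
shift [-0.009 -0.004  0.039] turn [ 0.0008 -0.0026  0.0005] (rows >= 0.2 / 0.1)
```

```bash
python3 -m pendant '[[-0.008,-0.004,0.04,0.0008,-0.0026,0,0.95],[0,0,0.005,0,0,0,0.95],[0,0,0.0,0,0,0,0.95]]' ; python3 -c "
from h import *
to(.473,-.415,.0455,-2.7)"
```

```text
time: 6.95
ee_pos: [0.4734, -0.4154, 0.0442]
tcp_rot: [180.0, -0.0, -2.6]
wrist_force: [-0.0, -0.3, -0.6]
opening: 0.0132
t 7.0 pos [ 0.4734 -0.4154  0.0442] rot [ 1.7996e+02 -3.0000e-02 -2.6400e+00] open 0.0132 F [-0.  -0.3 -0.6]
shift [-0.002 -0.001 -0.005] turn [ 0.0002 -0.0002  0.0003] (rows >= 0.0 / 0.0)
```

```bash
python3 -m pendant '[[0,0,0,0,0,0,0.8],[0,0,0,0,0,0,0.75],[0,0,0,0,0,0,0.7],[0,0,0,0,0,0,0.65],[0,0,0,0,0,0,0.65],[0,0,-0.06,0,0,0,0.65],[0,0,-0.12,0,0,0,0.65],[0,0,-0.14,0,0,0,0.65],[0,0,-0.14,0,0,0,0.6]]' ; python3 -c "
from h import *
to(.403,-.0775,.16,-2.5)
shot('scene','s5');crop('pics/s5_raw.png',110,30,260,170,5,'s5.png')"
```

```text
time: 7.85
ee_pos: [0.4715, -0.4136, 0.1608]
tcp_rot: [-179.8, 0.3, -2.6]
wrist_force: [1.0, -0.5, 0.4]
opening: 0.0341
t 7.8 pos [ 0.4715 -0.4136  0.1608] rot [-179.76    0.31   -2.63] open 0.0341 F [ 1.  -0.5  0.4]
shift [-0.335 -1.33   0.01 ] turn [-0.0013  0.0017 -0.0008] (rows >= 6.9 / 0.0)
```

View pics/s5.png

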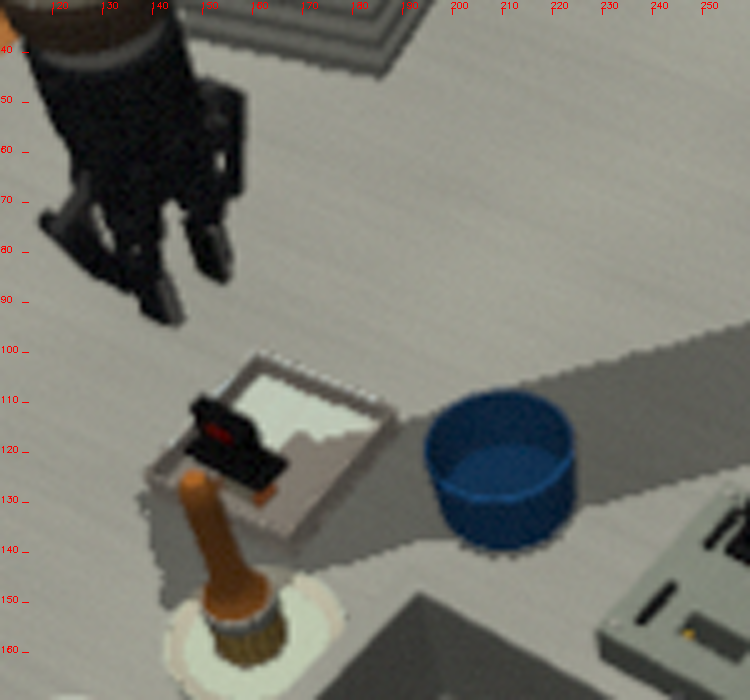

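```bash
python3 -m pendant '[[-0.04,-0.13,0,0,0,0,0.45],[-0.05,-0.19,0,0,0,0,0.45],[-0.05,-0.19,0,0,0,0,0.45],[-0.05,-0.19,0,0,0,0,0.45],[-0.05,-0.19,0,0,0,0,0.45],[-0.05,-0.19,0,0,0,0,0.45],[-0.05,-0.16,0,0,0,0,0.45],[0,-0.06,0,0,0,0,0.45],[0,0,0,0,0,0,0.45],[0,0,0,0,0,0,0.45]]' ; python3 -c "
from h import *
to(.403,-.0765,.073,-2.7)"
```

```text
time: 8.9
ee_pos: [0.4018, -0.0788, 0.1787]
tcp_rot: [179.5, -1.2, -2.7]
wrist_force: [1.1, -0.8, -0.2]
opening: 0.0469
t 8.9 pos [ 0.4018 -0.0788  0.1787] rot [179.55  -1.17  -2.71] open 0.0469 F [ 1.1 -0.8 -0.2]
shift [-0.004 -0.013  0.423] turn [ 0.0025 -0.0065 -0.0001] (rows >= 2.1 / 0.1)
```

```bash
python3 -m pendant '[[0,-0.012,0.05,0.0025,-0.0065,0,0.45],[0,0,0.12,0,0,0,0.45],[0,0,0.13,0,0,0,0.45],[0,0,0.09,0,0,0,0.45],[0,0,0,0,0,0,0.45],[0,0,0,0,0,0,0.45]]' ; python3 -c "
from h import *
to(.403,-.0765,.073,-2.7)"
```

```text
time: 9.5
ee_pos: [0.4026, -0.0804, 0.0755]
tcp_rot: [-179.9, 0.4, -3.2]
wrist_force: [-0.5, -0.7, 0.0]
opening: 0.0469
t 9.5 pos [ 0.4026 -0.0804  0.0755] rot [-179.9     0.37   -3.16] open 0.0469 F [-0.5 -0.7  0. ]
shift [ 0.001 -0.016  0.01 ] turn [-0.0005  0.002  -0.0025] (rows >= 0.1 / 0.1)
```

```bash
python3 -m pendant '[[0,-0.018,0.01,0,0.002,-0.0025,0.45],[0,0,0,0,0,0,0.6],[0,0,0,0,0,0,0.9],[0,0,0,0,0,0,0.95],[0,0,0,0,0,0,0.95],[0,0,0,0,0,0,0.95]]' 60; python3 -c "
from h import *
to(.403,-.0765,.073,-2.7)"
```

```text
time: 10.1
ee_pos: [0.403, -0.0763, 0.0759]
tcp_rot: [-179.9, -0.0, -2.7]
wrist_force: [-1.3, 0.6, -1.9]
opening: 0.0131
t 10.1 pos [ 0.403  -0.0763  0.0759] rot [-1.7993e+02 -3.0000e-02 -2.7400e+00] open 0.0131 F [-1.3  0.6 -1.9]
shift [0.    0.001 0.011] turn [-0.0004 -0.0001 -0.0002] (rows >= 0.1 / 0.0)
```

```bash
python3 -m pendant '[[0,0,-0.03,0,0,0,0.95],[0,0,-0.05,0,0,0,0.95],[0,0,-0.06,0,0,0,0.95],[0,0,-0.08,0,0,0,0.95],[0,0,-0.12,0,0,0,0.95],[0,0,-0.14,0,0,0,0.95],[0,0.12,0,0,0,0,0.95],[0,0.19,0,0,0,0,0.95],[0,0.19,0,0,0,0,0.95],[0,0.19,0,0,0,0,0.95],[0,0.19,0,0,0,0,0.95],[0,0.19,0,0,0,0,0.95]]' ; python3 -c "
from h import *
to(.419,-.415,.16,-2.7)"
```

```text
time: 11.3
ee_pos: [0.3947, -0.35, 0.2187]
tcp_rot: [179.7, -1.3, -2.1]
wrist_force: [1.8, 0.4, 0.1]
opening: 0.013
t 11.3 pos [ 0.3947 -0.35    0.2187] rot [179.67  -1.28  -2.11] open 0.013 F [1.8 0.4 0.1]
shift [0.101 0.255 0.239] turn [ 0.0018 -0.0071  0.0033] (rows >= 1.8 / 0.2)
```

```bash
python3 -m pendant '[[0.05,0.12,0.04,0.0018,-0.0071,0.0033,0.95],[0.05,0.1,0.05,0,0,0,0.95],[0,0,0.05,0,0,0,0.95],[0,0,0.05,0,0,0,0.95],[0,0,0,0,0,0,0.95],[0,0,0,0,0,0,0.95]]' ; python3 -c "
from h import *
to(.419,-.415,.048,-2.7)"
```

```text
time: 11.9
ee_pos: [0.4173, -0.4146, 0.1755]
tcp_rot: [179.7, -0.3, -3.1]
wrist_force: [0.2, -0.6, 0.2]
opening: 0.0131
t 11.9 pos [ 0.4173 -0.4146  0.1755] rot [179.73  -0.26  -3.09] open 0.0131 F [ 0.2 -0.6  0.2]
shift [ 0.005 -0.001  0.51 ] turn [ 0.0015 -0.0014 -0.0022] (rows >= 2.6 / 0.1)
```

```bash
python3 -m pendant '[[0.005,0,0.1,0.0015,-0.0014,-0.0022,0.95],[0,0,0.14,0,0,0,0.95],[0,0,0.14,0,0,0,0.95],[0,0,0.07,0,0,0,0.95],[0,0,0,0,0,0,0.95],[0,0,0,0,0,0,0.95]]' ; python3 -c "
from h import *
to(.419,-.415,.0475,-2.7)"
```

```text
time: 12.5
ee_pos: [0.4214, -0.4122, 0.0689]
tcp_rot: [179.6, -0.5, -2.4]
wrist_force: [-0.2, 0.6, -0.8]
opening: 0.013
t 12.5 pos [ 0.4214 -0.4122  0.0689] rot [179.56  -0.53  -2.37] open 0.013 F [-0.2  0.6 -0.8]
shift [-0.01   0.011  0.086] turn [ 0.0024 -0.003   0.0018] (rows >= 0.4 / 0.1)
```

```bash
python3 -m pendant '[[-0.01,0.011,0.04,0.0024,-0.003,0.0018,0.95],[0,0,0.05,0,0,0,0.95],[0,0,0,0,0,0,0.95]]' ; python3 -c "
from h import *
to(.419,-.415,.0475,-2.7)"
```

```text
time: 12.8
ee_pos: [0.4202, -0.4161, 0.049]
tcp_rot: [179.8, -0.2, -2.7]
wrist_force: [0.5, 1.2, -1.1]
opening: 0.0127
t 12.8 pos [ 0.4202 -0.4161  0.049 ] rot [179.81  -0.19  -2.69] open 0.0127 F [ 0.5  1.2 -1.1]
shift [-0.005 -0.004  0.006] turn [ 0.001  -0.0011  0.0001] (rows >= 0.0 / 0.0)
```

```bash
python3 -m pendant '[[0,0,0.012,0,0,0,0.95],[0,0,0,0,0,0,0.95],[0,0,0,0,0,0,0.8],[0,0,0,0,0,0,0.75],[0,0,0,0,0,0,0.7],[0,0,0,0,0,0,0.65],[0,0,0,0,0,0,0.65],[0,0,-0.06,0,0,0,0.65],[0,0,-0.12,0,0,0,0.65],[0,0,-0.14,0,0,0,0.65],[0,0,-0.14,0,0,0,0.3]]' ; python3 -c "
from h import *
to(.471,.167,.2,0)
for n in ('scene','top'):
  shot(n,n+'6')
crop('pics/scene6_raw.png',110,30,260,170,4,'s6.png');crop('pics/top6_raw.png',330,160,400,260,6,'t6.png')"
```

```text
time: 13.9
ee_pos: [0.4182, -0.4143, 0.1635]
tcp_rot: [-180.0, 0.1, -2.7]
wrist_force: [0.4, -0.0, -0.3]
opening: 0.0429
t 13.9 pos [ 0.4182 -0.4143  0.1635] rot [-1.7995e+02  6.0000e-02 -2.7000e+00] open 0.0429 F [ 0.4 -0.  -0.3]
shift [ 0.101 -2.333 -0.144] turn [-0.0003  0.0003 -0.015 ] (rows >= 11.7 / 0.3)
```

View pics/s6.png

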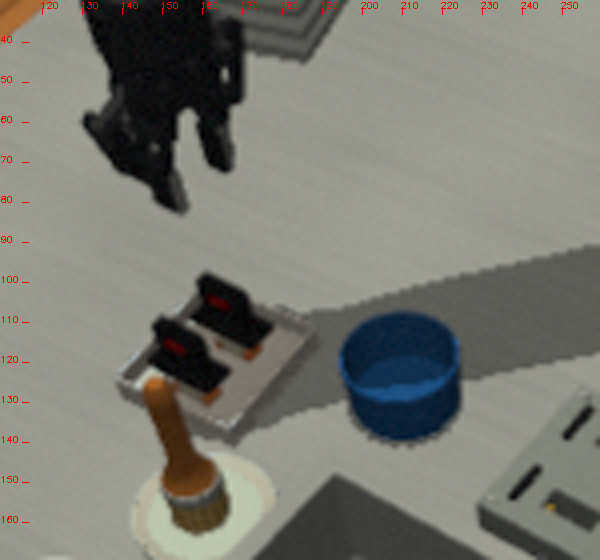

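View pics/scene6_raw.png

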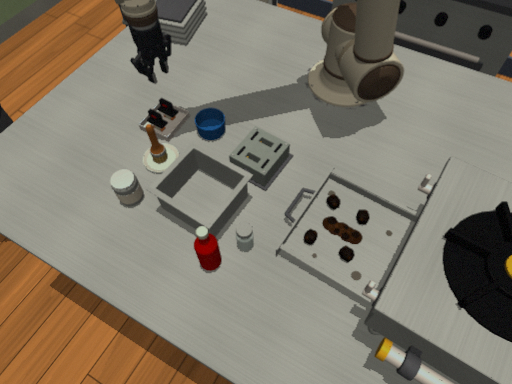

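```bash
python3 -m pendant '[[0,-0.12,0,0,0,0,0.3],[0.01,-0.19,-0.03,0,0,0,0.3],[0.01,-0.19,-0.03,0,0,0,0.3],[0.01,-0.19,-0.03,0,0,0,0.3],[0.01,-0.19,0,0,0,0,0.3],[0.01,-0.19,0,0,0,0,0.3],[0.01,-0.19,0,0,0,0,0.3],[0.01,-0.19,0,0,0,0,0.3],[0.01,-0.19,0,0,0,0,0.3],[0.01,-0.19,0,0,0,0,0.3],[0.01,-0.19,0,0,0,0,0.3],[0.01,-0.15,0,0,0,0,0.3]]' ; python3 -c "
from h import *
to(.472,.1666,.12,0)"
```

```text
time: 15.2
ee_pos: [0.4743, 0.14, 0.1974]
tcp_rot: [179.6, -1.1, -3.2]
wrist_force: [1.5, -1.3, 0.1]
opening: 0.0601
t 15.2 pos [0.4743 0.14   0.1974] rot [179.58  -1.11  -3.22] open 0.0601 F [ 1.5 -1.3  0.1]
shift [-0.021 -0.108  0.308] turn [ 0.0025 -0.0061 -0.0179] (rows >= 1.6 / 0.4)
```

```bash
python3 -m pendant '[[-0.02,-0.1,0.06,0.0025,-0.006,-0.0179,0.3],[0,0,0.12,0,0,0,0.3],[0,0,0.1,0,0,0,0.3],[0,0,0,0,0,0,0.3],[0,0,0,0,0,0,0.3]]' ; python3 -c "
from h import *
to(.472,.1666,.014,0)
shot('scene','s7');crop('pics/s7_raw.png',270,120,420,290,4,'s7.png')"
```

```text
time: 15.7
ee_pos: [0.4708, 0.1726, 0.1289]
tcp_rot: [-179.9, -0.2, 0.6]
wrist_force: [0.4, -0.0, 0.2]
opening: 0.0603
t 15.7 pos [0.4708 0.1726 0.1289] rot [-179.86   -0.21    0.62] open 0.0603 F [ 0.4 -0.   0.2]
shift [0.003 0.025 0.459] turn [-0.0008 -0.0012  0.0034] (rows >= 2.3 / 0.1)
```

View pics/s7.png

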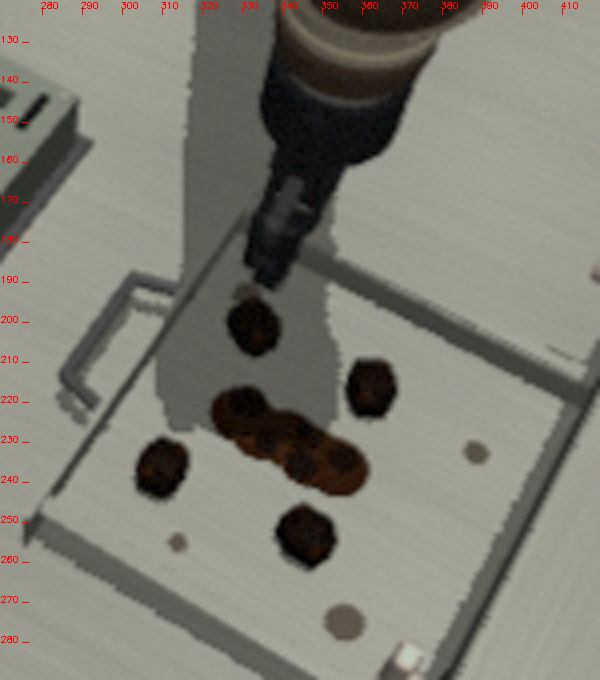

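```bash
python3 -m pendant '[[0.003,0.02,0.05,0,0,0,0.3],[0,0,0.12,0,0,0,0.3],[0,0,0.12,0,0,0,0.3],[0,0,0,0,0,0,0.3]]' ; python3 -c "
from h import *
to(.472,.1666,.014,0)"
```

```text
time: 16.15
ee_pos: [0.4751, 0.1664, 0.0584]
tcp_rot: [-179.7, -0.7, 0.5]
wrist_force: [0.4, -0.4, -0.6]
opening: 0.0596
t 16.1 pos [0.4751 0.1664 0.0584] rot [-179.73   -0.67    0.48] open 0.0596 F [ 0.4 -0.4 -0.6]
shift [-0.014 -0.     0.177] turn [-0.0015 -0.0037  0.0027] (rows >= 0.9 / 0.1)
```

```bash
python3 -m pendant '[[-0.012,0,0.08,0,-0.0037,0.0027,0.3],[0,0,0.09,0,0,0,0.3],[0,0,0,0,0,0,0.3],[0,0,0,0,0,0,0.3]]' ; python3 -c "
from h import *
to(.472,.1666,.014,0)"
```

```text
time: 16.55
ee_pos: [0.4745, 0.1661, 0.0188]
tcp_rot: [-179.6, -0.2, -0.2]
wrist_force: [1.2, 0.0, -0.2]
opening: 0.0595
t 16.6 pos [0.4745 0.1661 0.0188] rot [-1.7962e+02 -2.2000e-01 -1.6000e-01] open 0.0595 F [ 1.2  0.  -0.2]
shift [-0.01  -0.002  0.019] turn [-0.0021 -0.0012 -0.0009] (rows >= 0.1 / 0.1)
```

```bash
python3 -m pendant '[[-0.006,0,0.016,0,0,0,0.4],[0,0,0,0,0,0,0.6],[0,0,0,0,0,0,0.8],[0,0,0,0,0,0,0.85],[0,0,0,0,0,0,0.85]]' 25; python3 -c "
from h import *
to(.472,.1666,.014,0)"
```

```text
time: 17.05
ee_pos: [0.4749, 0.1667, 0.0186]
tcp_rot: [-179.5, -0.5, -0.2]
wrist_force: [0.3, -0.8, -0.5]
opening: 0.0371
t 17.1 pos [0.4749 0.1667 0.0186] rot [-1.7953e+02 -5.0000e-01 -1.7000e-01] open 0.0371 F [ 0.3 -0.8 -0.5]
shift [-0.012  0.001  0.018] turn [-0.0026 -0.0028 -0.0009] (rows >= 0.1 / 0.1)
```

```bash
python3 -m pendant '[[0,0,0,0,0,0,0.85],[0,0,-0.06,0,0,0,0.85],[0,0,-0.14,0,0,0,0.85],[0,0,-0.19,0,0,0,0.85],[0,0,-0.19,0,0,0,0.85],[0,0,-0.16,0,0,0,0.85],[0,0,0,0,0,0,0.85]]'; python3 -c "
from h import *
to(.621,-.147,.2,0)"
```

```text
time: 17.75
ee_pos: [0.4713, 0.1645, 0.215]
tcp_rot: [-179.5, -0.5, -0.2]
wrist_force: [0.9, 0.2, -0.5]
opening: 0.0373
t 17.8 pos [0.4713 0.1645 0.215 ] rot [-1.7954e+02 -4.6000e-01 -1.6000e-01] open 0.0373 F [ 0.9  0.2 -0.5]
shift [0.602 1.245 0.055] turn [-0.0026 -0.0026 -0.0009] (rows >= 6.9 / 0.1)
```

```bash
python3 -m pendant '[[0.05,0.1,0,0,0,0,0.85],[0.08,0.17,0,0,0,0,0.85],[0.08,0.17,0,0,0,0,0.85],[0.08,0.17,0,0,0,0,0.85],[0.08,0.17,0,0,0,0,0.85],[0.08,0.17,0,0,0,0,0.85],[0.08,0.17,0,0,0,0,0.85],[0.06,0.12,0,0,0,0,0.85],[0,0,0,0,0,0,0.85]]'; python3 -c "
from h import *
to(.615,-.145,.075,0)
shot('scene','s8');crop('pics/s8_raw.png',120,60,320,260,3,'s8.png')"
```

```text
time: 18.65
ee_pos: [0.6229, -0.157, 0.2222]
tcp_rot: [-179.4, -0.9, 0.1]
wrist_force: [-0.2, -0.0, -0.2]
opening: 0.0374
t 18.6 pos [ 0.6229 -0.157   0.2222] rot [-1.7943e+02 -9.5000e-01  1.2000e-01] open 0.0374 F [-0.2 -0.  -0.2]
shift [-0.041 -0.042  0.589] turn [-0.0032 -0.0052  0.0007] (rows >= 3.0 / 0.1)
```

View pics/s8.png

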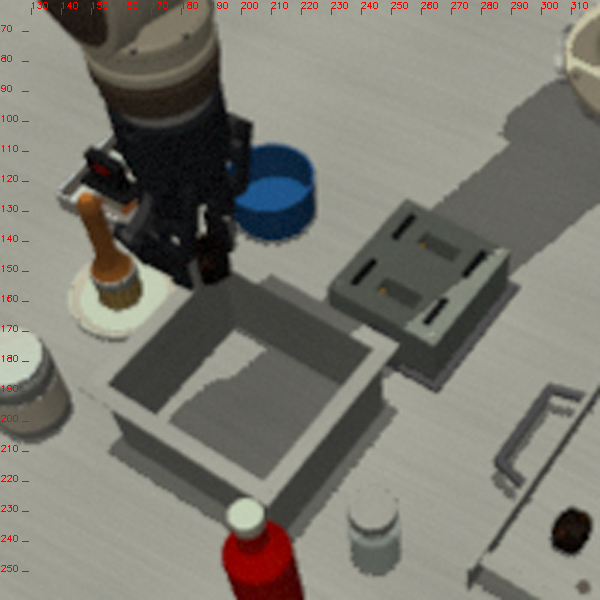

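```bash
python3 -c "
from h import *
q=[plane('scene',u,v,.1) for u,v in((197,151),(243.5,174.5),(207,220),(155.5,187))]
print(np.round(q,3),np.mean(q,0).round(3))"
python3 -m pendant '[[-0.02,-0.03,0.06,0,-0.005,0,0.85],[0,0,0.14,0,0,0,0.85],[0,0,0.18,0,0,0,0.85],[0,0,0.14,0,0,0,0.85],[0,0,0,0,0,0,0.85]]'
```

```text
[[ 0.55  -0.207  0.1  ]
 [ 0.555 -0.059  0.1  ]
 [ 0.711 -0.068  0.1  ]
 [ 0.696 -0.234  0.1  ]] [ 0.628 -0.142  0.1  ]
time: 19.2
ee_pos: [0.6165, -0.1423, 0.0931]
tcp_rot: [-179.4, -0.2, 0.3]
wrist_force: [-0.1, -0.7, -1.0]
opening: 0.0373
```

```bash
python3 -m pendant '[[0,0,0.1,0,0,0,0.85],[0,0,0.03,0,0,0,0.85],[0,0,0,0,0,0,0.5],[0,0,0,0,0,0,0.3],[0,0,0,0,0,0,0.3],[0,0,-0.1,0,0,0,0.3],[0,0,-0.19,0,0,0,0.3],[0,0,-0.19,0,0,0,0.3],[0,0,-0.1,0,0,0,0.3]]'; python3 -c "
from h import *
to(.593,.158,.2,0)
shot('scene','s9');crop('pics/s9_raw.png',120,60,320,260,3,'s9.png')"
```

```text
time: 20.1
ee_pos: [0.6157, -0.1407, 0.2208]
tcp_rot: [-179.5, -0.6, 0.5]
wrist_force: [0.4, -0.2, -0.2]
opening: 0.0597
t 20.1 pos [ 0.6157 -0.1407  0.2208] rot [-179.46   -0.63    0.47] open 0.0597 F [ 0.4 -0.2 -0.2]
shift [-0.082 -1.195  0.094] turn [-0.003  -0.0035  0.0026] (rows >= 6.0 / 0.1)
```

View pics/s9.png

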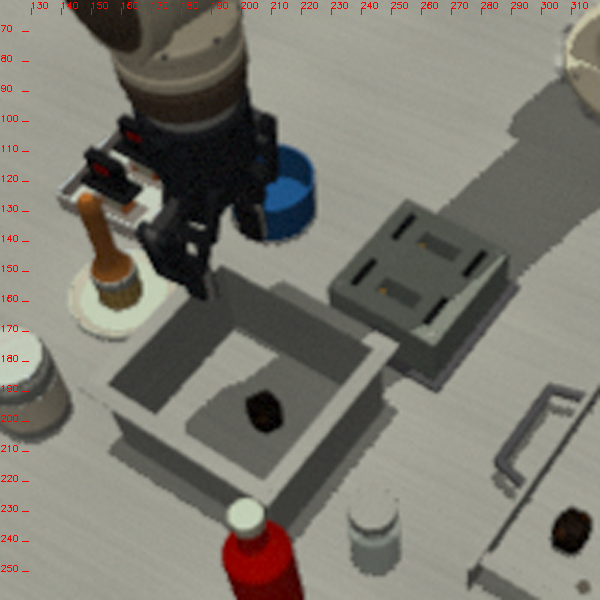

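```bash
python3 -m pendant '[[-0.01,-0.1,0,-0.003,-0.0035,0.0026,0.3],[-0.01,-0.18,0,0,0,0,0.3],[-0.01,-0.18,0,0,0,0,0.3],[-0.01,-0.18,0,0,0,0,0.3],[-0.01,-0.18,0,0,0,0,0.3],[-0.01,-0.18,0,0,0,0,0.3],[-0.01,-0.16,0,0,0,0,0.3],[0,0,0.05,0,0,0,0.3],[0,0,0.1,0,0,0,0.3],[0,0,0,0,0,0,0.3]]'; python3 -c "
from h import *
to(.594,.158,.1,0)"
```

```text
time: 21.15
ee_pos: [0.6023, 0.159, 0.1992]
tcp_rot: [180.0, -1.5, -0.2]
wrist_force: [-0.1, -0.6, 0.2]
opening: 0.0602
t 21.1 pos [0.6023 0.159  0.1992] rot [179.98  -1.46  -0.2 ] open 0.0602 F [-0.1 -0.6  0.2]
shift [-0.043  0.004  0.396] turn [ 0.0001 -0.0081 -0.0011] (rows >= 2.0 / 0.2)
```

```bash
python3 -m pendant '[[-0.02,0.004,0.08,0,-0.008,0,0.3],[0,0,0.15,0,0,0,0.3],[0,0,0.15,0,0,0,0.3],[0,0,0.15,0,0,0,0.3],[0,0,0,0,0,0,0.3],[0,0,0,0,0,0,0.3]]'; python3 -c "
from h import *
to(.594,.158,.0145,0)"
```

```text
time: 21.75
ee_pos: [0.6017, 0.1545, 0.0735]
tcp_rot: [-179.9, -0.6, -0.5]
wrist_force: [0.4, 0.1, 0.8]
opening: 0.06
t 21.8 pos [0.6017 0.1545 0.0735] rot [-179.9    -0.6    -0.47] open 0.06 F [0.4 0.1 0.8]
shift [-0.033 -0.013  0.236] turn [-0.0006 -0.0034 -0.0026] (rows >= 1.2 / 0.1)
```

```bash
python3 -m pendant '[[-0.033,-0.012,0.08,0,-0.003,-0.0026,0.3],[0,0,0.12,0,0,0,0.3],[0,0,0.05,0,0,0,0.3],[0,0,0,0,0,0,0.3]]'; python3 -c "
from h import *
to(.594,.158,.0145,0)"
```

```text
time: 22.15
ee_pos: [0.5997, 0.1579, 0.0219]
tcp_rot: [-179.7, -0.8, -0.1]
wrist_force: [0.0, -0.3, 0.9]
opening: 0.0597
t 22.1 pos [0.5997 0.1579 0.0219] rot [-1.797e+02 -8.300e-01 -1.000e-01] open 0.0597 F [ 0.  -0.3  0.9]
shift [-0.023 -0.     0.029] turn [-0.0017 -0.0046 -0.0005] (rows >= 0.2 / 0.1)
```

```bash
python3 -m pendant '[[-0.03,0,0.03,0,-0.0046,0,0.3],[0,0,0,0,0,0,0.5],[0,0,0,0,0,0,0.8],[0,0,0,0,0,0,0.85],[0,0,0,0,0,0,0.85],[0,0,0,0,0,0,0.85]]'; python3 -c "
from h import *
to(.594,.158,.0145,0)"
```

```text
time: 22.75
ee_pos: [0.5951, 0.1586, 0.0208]
tcp_rot: [-179.6, -0.4, -0.1]
wrist_force: [-0.6, -0.0, 0.1]
opening: 0.0357
t 22.8 pos [0.5951 0.1586 0.0208] rot [-1.7958e+02 -3.8000e-01 -1.1000e-01] open 0.0357 F [-0.6 -0.   0.1]
shift [-0.004  0.002  0.025] turn [-0.0023 -0.0021 -0.0006] (rows >= 0.1 / 0.1)
```

```bash
python3 -m pendant '[[0,0,-0.06,0,0,0,0.85],[0,0,-0.14,0,0,0,0.85],[0,0,-0.19,0,0,0,0.85],[0,0,-0.19,0,0,0,0.85],[0,0,-0.16,0,0,0,0.85],[0,0.06,-0.05,0,0,0,0.85],[0.01,0.16,0,0,0,0,0.85],[0.01,0.18,0,0,0,0,0.85],[0.01,0.18,0,0,0,0,0.85],[0.01,0.18,0,0,0,0,0.85],[0.01,0.18,0,0,0,0,0.85],[0.01,0.15,0,0,0,0,0.85]]'; python3 -c "
from h import *
to(.62,-.145,.075,0)"
```

```text
time: 23.95
ee_pos: [0.6061, -0.1226, 0.2331]
tcp_rot: [-179.6, -0.6, 0.4]
wrist_force: [-0.1, -0.1, 0.0]
opening: 0.036
t 23.9 pos [ 0.6061 -0.1226  0.2331] rot [-179.59   -0.62    0.37] open 0.036 F [-0.1 -0.1  0. ]
shift [0.048 0.094 0.632] turn [-0.0023 -0.0035  0.0021] (rows >= 3.2 / 0.1)
```

```bash
python3 -m pendant '[[0.045,0.07,0.08,0,-0.003,0,0.85],[0,0,0.17,0,0,0,0.85],[0,0,0.18,0,0,0,0.85],[0,0,0.15,0,0,0,0.85],[0,0,0.06,0,0,0,0.85],[0,0,0,0,0,0,0.6],[0,0,0,0,0,0,0.3],[0,0,0,0,0,0,0.3],[0,0,-0.1,0,0,0,0.3],[0,0,-0.19,0,0,0,0.3],[0,0,-0.19,0,0,0,0.3],[0,0,-0.12,0,0,0,0.3]]'; python3 -c "
from h import *
to(.595,.2555,.2,0)
shot('scene','s10');cv2.imwrite('pics/s10.png',cv2.resize(cv2.imread('pics/s10_raw.png'),(800,600),interpolation=2))"
```

```text
time: 25.15
ee_pos: [0.6142, -0.1508, 0.2275]
tcp_rot: [-179.7, -0.1, -0.2]
wrist_force: [-0.5, -0.1, 0.3]
opening: 0.0596
t 25.1 pos [ 0.6142 -0.1508  0.2275] rot [-1.797e+02 -1.300e-01 -2.000e-01] open 0.0596 F [-0.5 -0.1  0.3]
shift [-0.083 -1.624  0.118] turn [-0.0017 -0.0007 -0.0011] (rows >= 8.2 / 0.0)
```

View pics/s10.png

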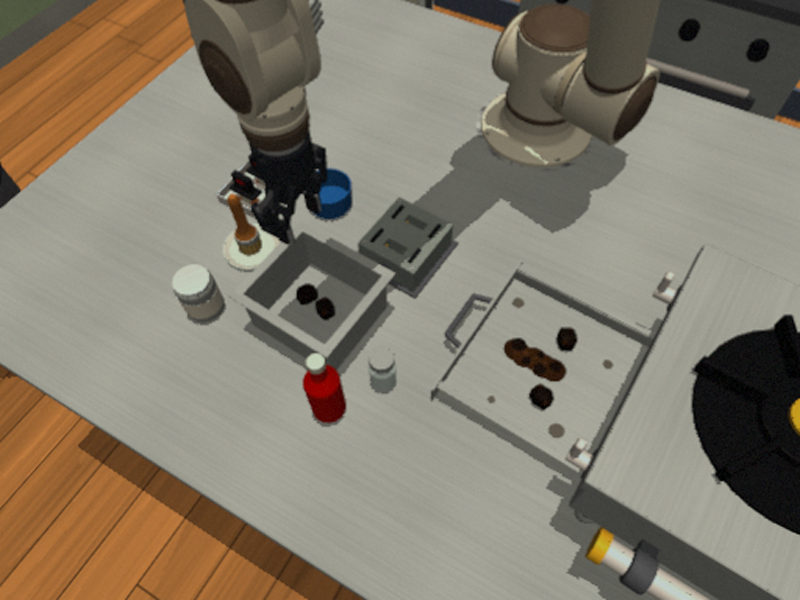

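```bash
python3 -m pendant '[[-0.01,-0.1,0,0,0,0,0.3],[-0.01,-0.18,0,0,0,0,0.3],[-0.01,-0.18,0,0,0,0,0.3],[-0.01,-0.18,0,0,0,0,0.3],[-0.01,-0.18,0,0,0,0,0.3],[-0.01,-0.18,0,0,0,0,0.3],[-0.01,-0.18,0,0,0,0,0.3],[-0.01,-0.18,0,0,0,0,0.3],[0,-0.17,0,0,0,0,0.3],[0,-0.1,0,0,0,0,0.3],[0,0,0,0,0,0,0.3],[0,0,0,0,0,0,0.3]]'; python3 -c "
from h import *
to(.595,.2555,.08,0)"
```

```text
time: 26.4
ee_pos: [0.5994, 0.272, 0.2583]
tcp_rot: [-179.5, -2.5, -0.3]
wrist_force: [0.0, 0.3, 0.4]
opening: 0.0594
t 26.4 pos [0.5994 0.272  0.2583] rot [-179.54   -2.54   -0.26] open 0.0594 F [0.  0.3 0.4]
shift [-0.049  0.072  0.711] turn [-0.0025 -0.0141 -0.0014] (rows >= 3.6 / 0.3)
```

```bash
python3 -m pendant '[[0,0.065,0.08,-0.0025,-0.014,0,0.3],[-0.01,0,0.17,0,0,0,0.3],[0,0,0.18,0,0,0,0.3],[0,0,0.18,0,0,0,0.3],[0,0,0.1,0,0,0,0.3],[0,0,0,0,0,0,0.3],[0,0,0,0,0,0,0.3]]'; python3 -c "
from h import *
to(.595,.2555,.016,0)"
```

```text
time: 27.1
ee_pos: [0.5991, 0.2417, 0.0749]
tcp_rot: [179.9, 0.3, -0.9]
wrist_force: [0.1, 0.2, 1.7]
opening: 0.06
t 27.1 pos [0.5991 0.2417 0.0749] rot [179.93   0.27  -0.87] open 0.06 F [0.1 0.2 1.7]
shift [-0.016 -0.055  0.236] turn [ 0.0004  0.0015 -0.0048] (rows >= 1.2 / 0.1)
```

```bash
python3 -m pendant '[[-0.016,-0.055,0.05,0,0.0015,-0.0048,0.3],[0,0,0.1,0,0,0,0.3],[0,0,0.06,0,0,0,0.3],[0,0,0,0,0,0,0.3]]'; python3 -c "
from h import *
to(.595,.2555,.016,0)"
```

```text
time: 27.5
ee_pos: [0.5983, 0.2568, 0.026]
tcp_rot: [-179.9, -0.4, -0.0]
wrist_force: [0.3, -0.3, -0.8]
opening: 0.0594
t 27.5 pos [0.5983 0.2568 0.026 ] rot [-179.87   -0.43   -0.  ] open 0.0594 F [ 0.3 -0.3 -0.8]
shift [-0.013  0.005  0.04 ] turn [-0.0007 -0.0024 -0.    ] (rows >= 0.2 / 0.1)
```

```bash
python3 -m pendant '[[-0.013,0.005,0.03,0,-0.0024,0,0.3],[0,0,0.01,0,0,0,0.3],[0,0,0,0,0,0,0.5],[0,0,0,0,0,0,0.8],[0,0,0,0,0,0,0.85],[0,0,0,0,0,0,0.85],[0,0,0,0,0,0,0.85]]'; python3 -c "
from h import *
to(.595,.2555,.016,0)"
```

```text
time: 28.2
ee_pos: [0.5967, 0.2568, 0.0197]
tcp_rot: [-179.7, -0.3, 0.0]
wrist_force: [0.5, -0.3, -0.3]
opening: 0.0296
t 28.2 pos [0.5967 0.2568 0.0197] rot [-1.7973e+02 -2.6000e-01  5.0000e-02] open 0.0296 F [ 0.5 -0.3 -0.3]
shift [-0.007  0.005  0.015] turn [-0.0015 -0.0014  0.0003] (rows >= 0.1 / 0.0)
```

```bash
python3 -m pendant '[[0,0,-0.06,0,0,0,0.85],[0,0,-0.14,0,0,0,0.85],[0,0,-0.19,0,0,0,0.85],[0,0,-0.19,0,0,0,0.85],[0,0,-0.16,0,0,0,0.85],[0,0.06,-0.05,0,0,0,0.85],[0.01,0.17,0,0,0,0,0.85],[0.01,0.19,0,0,0,0,0.85],[0.01,0.19,0,0,0,0,0.85],[0.01,0.19,0,0,0,0,0.85],[0.01,0.19,0,0,0,0,0.85],[0.01,0.19,0,0,0,0,0.85]]'; python3 -c "
from h import *
to(.61,-.15,.2,0)"
```

```text
time: 29.4
ee_pos: [0.6089, -0.0461, 0.2323]
tcp_rot: [-179.7, -0.5, 0.6]
wrist_force: [0.2, 0.2, 0.3]
opening: 0.0297
t 29.4 pos [ 0.6089 -0.0461  0.2323] rot [-179.68   -0.54    0.58] open 0.0297 F [0.2 0.2 0.3]
shift [-0.001  0.416  0.127] turn [-0.0018 -0.003   0.0032] (rows >= 2.2 / 0.1)
```

```bash
python3 -m pendant '[[0,0.17,0,0,-0.003,0.003,0.85],[0,0.16,0.06,0,0,0,0.85],[0,0.03,0.17,0,0,0,0.85],[0,0,0.19,0,0,0,0.85],[0,0,0.1,0,0,0,0.85],[0,0,0,0,0,0,0.85]]'; python3 -c "
from h import *
to(.61,-.15,.08,0)"
```

```text
time: 30.0
ee_pos: [0.6062, -0.15, 0.101]
tcp_rot: [-179.8, -0.2, -0.6]
wrist_force: [-1.1, 1.2, 0.8]
opening: 0.0296
t 30.0 pos [ 0.6062 -0.15    0.101 ] rot [-1.7981e+02 -1.7000e-01 -6.1000e-01] open 0.0296 F [-1.1  1.2  0.8]
shift [0.015 0.    0.084] turn [-0.0011 -0.001  -0.0034] (rows >= 0.4 / 0.1)
```

```bash
python3 -m pendant '[[0.015,0,0.08,0,0,-0.003,0.85],[0,0,0,0,0,0,0.7],[0,0,0,0,0,0,0.5],[0,0,0,0,0,0,0.3],[0,0,-0.1,0,0,0,0.3],[0,0,-0.19,0,0,0,0.3],[0,0,-0.16,0,0,0,0.3],[-0.05,-0.15,-0.02,0,0,0,0.3],[-0.07,-0.17,0,0,0,0,0.3],[-0.07,-0.17,0,0,0,0,0.3],[-0.07,-0.17,0,0,0,0,0.3],[-0.07,-0.17,0,0,0,0,0.3]]'; python3 -c "
from h import *
to(.476,.2515,.2,0)
shot('scene','s11');cv2.imwrite('pics/s11.png',cv2.resize(cv2.imread('pics/s11_raw.png'),(800,600),interpolation=2))"
```

```text
time: 31.2
ee_pos: [0.5286, 0.059, 0.2225]
tcp_rot: [-180.0, -1.5, -0.5]
wrist_force: [0.3, -0.0, 0.7]
opening: 0.0595
t 31.2 pos [0.5286 0.059  0.2225] rot [-179.95   -1.5    -0.53] open 0.0595 F [ 0.3 -0.   0.7]
shift [-0.22  -0.768  0.085] turn [-0.0002 -0.0083 -0.0029] (rows >= 4.0 / 0.2)
```

View pics/s11.png

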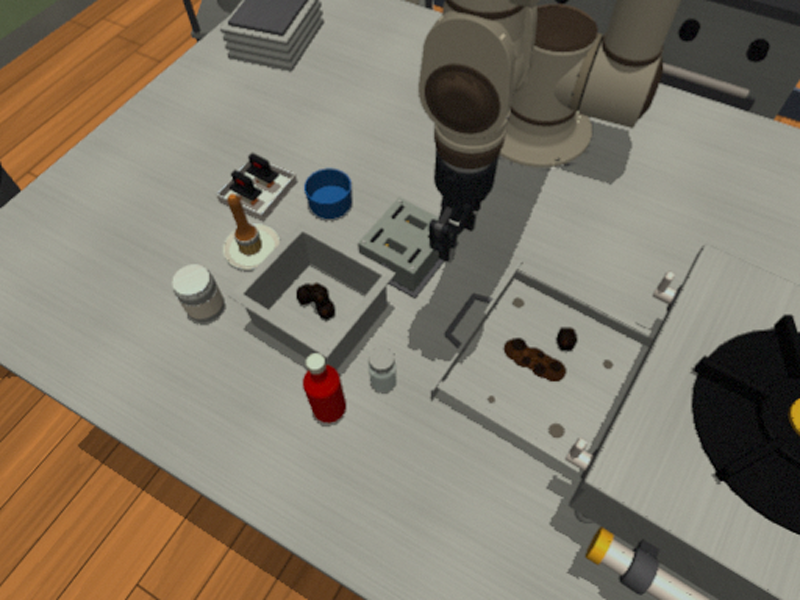

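Three lumps in the pan, carriers upright in the dish, and the last lump is unmoved at about (566,338).

```bash
python3 -m pendant '[[-0.05,-0.18,0,0,-0.008,-0.003,0.3],[-0.05,-0.18,0,0,0,0,0.3],[-0.05,-0.18,0,0,0,0,0.3],[-0.04,-0.14,0,0,0,0,0.3],[0,0,0.1,0,0,0,0.3],[0,0,0.18,0,0,0,0.3],[0,0,0.18,0,0,0,0.3],[0,0,0.05,0,0,0,0.3],[0,0,0,0,0,0,0.3]]'; python3 -c "
from h import *
to(.476,.2515,.016,0)"
```

```text
time: 32.15
ee_pos: [0.4805, 0.2437, 0.1109]
tcp_rot: [-179.2, -1.4, 0.6]
wrist_force: [-0.3, 0.0, 0.6]
opening: 0.0596
t 32.1 pos [0.4805 0.2437 0.1109] rot [-179.23   -1.4     0.61] open 0.0596 F [-0.3  0.   0.6]
shift [-0.027 -0.026  0.38 ] turn [-0.0043 -0.0077  0.0035] (rows >= 1.9 / 0.2)
```

```bash
python3 -m pendant '[[-0.02,-0.026,0.06,-0.0043,-0.0077,0.0035,0.3],[0,0,0.12,0,0,0,0.3],[0,0,0.1,0,0,0,0.3],[0,0,0.03,0,0,0,0.3],[0,0,0,0,0,0,0.3]]'; python3 -c "
from h import *
to(.476,.2515,.016,0)"
```

```text
time: 32.65
ee_pos: [0.4801, 0.2541, 0.0402]
tcp_rot: [-179.8, -0.4, -0.2]
wrist_force: [-0.1, 0.0, 0.5]
opening: 0.0597
t 32.6 pos [0.4801 0.2541 0.0402] rot [-179.78   -0.4    -0.24] open 0.0597 F [-0.1  0.   0.5]
shift [-0.017  0.011  0.097] turn [-0.0012 -0.0022 -0.0013] (rows >= 0.5 / 0.1)
```

```bash
python3 -m pendant '[[-0.017,0.01,0.05,0,-0.002,-0.001,0.3],[0,0,0.045,0,0,0,0.3],[0,0,0,0,0,0,0.3],[0,0,0.01,0,0,0,0.5],[0,0,0,0,0,0,0.8],[0,0,0,0,0,0,0.85],[0,0,0,0,0,0,0.85],[0,0,0,0,0,0,0.85]]'; python3 -c "
from h import *
to(.476,.2515,.016,0)"
```

```text
time: 33.45
ee_pos: [0.4782, 0.2529, 0.017]
tcp_rot: [-179.6, -0.3, -0.1]
wrist_force: [-0.1, -0.3, 0.4]
opening: 0.0413
t 33.5 pos [0.4782 0.2529 0.017 ] rot [-1.7962e+02 -3.1000e-01 -9.0000e-02] open 0.0413 F [-0.1 -0.3  0.4]
shift [-0.009  0.006  0.004] turn [-0.0021 -0.0017 -0.0005] (rows >= 0.1 / 0.1)
```

```bash
python3 -m pendant '[[0,0,0,0,0,0,0.85],[0,0,-0.06,0,0,0,0.85],[0,0,-0.14,0,0,0,0.85],[0,0,-0.19,0,0,0,0.85],[0,0,-0.19,0,0,0,0.85],[0,0.06,-0.15,0,0,0,0.85],[0.05,0.14,0,0,0,0,0.85],[0.06,0.17,0,0,0,0,0.85],[0.06,0.17,0,0,0,0,0.85],[0.06,0.17,0,0,0,0,0.85],[0.06,0.17,0,0,0,0,0.85],[0.06,0.17,0,0,0,0,0.85]]'; python3 -c "
from h import *
to(.64,-.125,.2,0)"
```

```text
time: 34.65
ee_pos: [0.5653, -0.0158, 0.2199]
tcp_rot: [-179.5, -1.0, 0.5]
wrist_force: [0.4, 1.0, -0.2]
opening: 0.0413
t 34.6 pos [ 0.5653 -0.0158  0.2199] rot [-179.51   -0.96    0.47] open 0.0413 F [ 0.4  1.  -0.2]
shift [0.294 0.44  0.081] turn [-0.0028 -0.0053  0.0026] (rows >= 2.7 / 0.1)
```

```bash
python3 -m pendant '[[0.1,0.15,0,0,-0.005,0,0.85],[0.1,0.15,0,0,0,0,0.85],[0.06,0.1,0.06,0,0,0,0.85],[0,0,0.17,0,0,0,0.85],[0,0,0.15,0,0,0,0.85],[0,0,0.03,0,0,0,0.85],[0,0,0,0,0,0,0.85]]'; python3 -c "
from h import *
to(.63,-.12,.08,0)"
```

```text
time: 35.35
ee_pos: [0.6352, -0.1269, 0.1236]
tcp_rot: [-179.6, -0.6, 0.0]
wrist_force: [0.4, -0.7, 0.6]
opening: 0.0409
t 35.4 pos [ 0.6352 -0.1269  0.1236] rot [-1.7964e+02 -5.7000e-01  1.0000e-02] open 0.0409 F [ 0.4 -0.7  0.6]
shift [-0.023 -0.027  0.174] turn [-0.002  -0.0032  0.0001] (rows >= 0.9 / 0.1)
```

```bash
python3 -m pendant '[[-0.023,-0.027,0.1,0,-0.003,0,0.85],[0,0,0.07,0,0,0,0.85],[0,0,0,0,0,0,0.6],[0,0,0,0,0,0,0.4],[0,0,0,0,0,0,0.3],[0,0,-0.1,0,0,0,0.3],[0,0,-0.19,0,0,0,0.3],[0,0,-0.19,0,0,0,0.3],[0,0,-0.05,0,0,0,0.3],[0,0,0,0,0,0,0.3]]'; python3 -c "
from h import *
to(.566,-.342,.22,0)
for n in('scene','top'):
  shot(n,n+'12')
cv2.imwrite('pics/s12.png',cv2.resize(cv2.imread('pics/scene12_raw.png'),(800,600),interpolation=2))
cv2.imwrite('pics/t12.png',cv2.resize(cv2.imread('pics/top12_raw.png'),(800,600),interpolation=2))"
```

```text
time: 36.35
ee_pos: [0.6318, -0.1194, 0.2385]
tcp_rot: [-179.9, -1.2, 0.1]
wrist_force: [0.6, 0.8, 0.2]
opening: 0.0598
t 36.4 pos [ 0.6318 -0.1194  0.2385] rot [-1.7986e+02 -1.1900e+00  1.4000e-01] open 0.0598 F [0.6 0.8 0.2]
shift [-0.267  0.89   0.066] turn [-0.0008 -0.0066  0.0008] (rows >= 4.7 / 0.1)
```

View pics/s12.png

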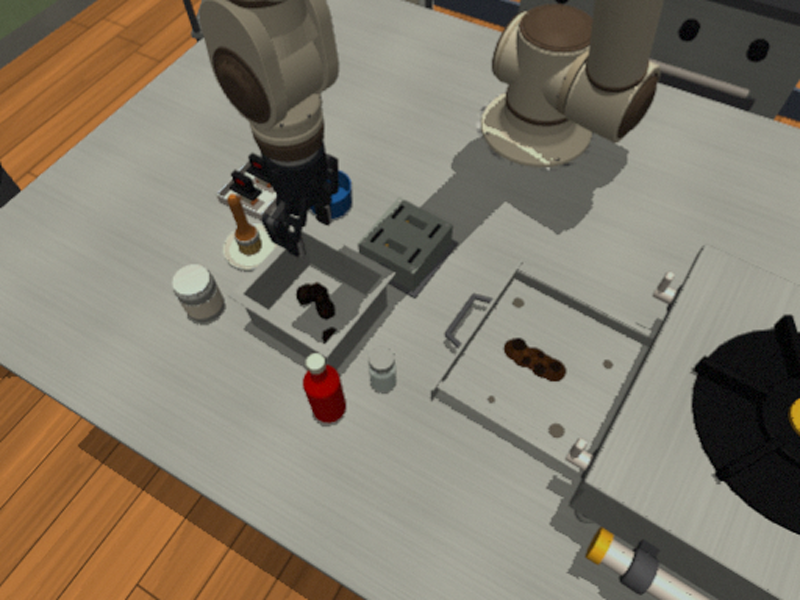

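View pics/t12.png

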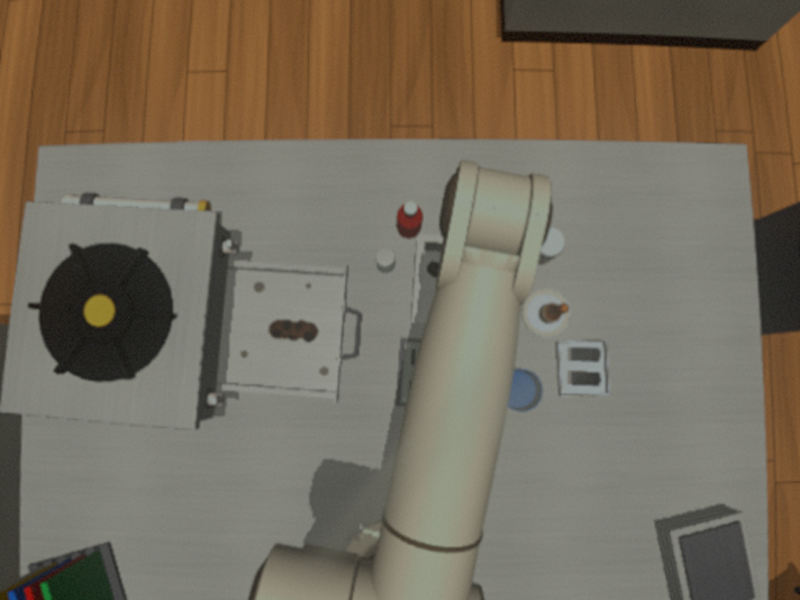

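Run:
```python
from h import *
for n in('scene','top'):
    im=cv2.imread(f'pics/{n}0.png'); h=cv2.cvtColor(im,cv2.COLOR_BGR2HSV)
    # model overlay for candidate
    for c in[(.566,-.342)]:
        m=[]
        for z,r in((.004,.021),(.032,.0225),(.047,.0225),(.062,.0105),(.144,.0105)):
            for a in np.arange(0,360,30): m.append(proj(n,[c[0]+r*np.cos(np.radians(a)),c[1]+r*np.sin(np.radians(a)),z])[0])
        S=bot
        sx=[proj(n,[.566+.054*np.cos(a),-.342+.054*np.sin(a),.01])[0] for a in np.arange(0,6.28,.3)]
        if n=='scene': crop('pics/scene0.png',130,110,200,190,8,'ms.png',m+sx)
        else: crop('pics/top0.png',325,170,385,230,8,'mt.png',m+sx)
```

```text
(no output)
```

View pics/ms.png

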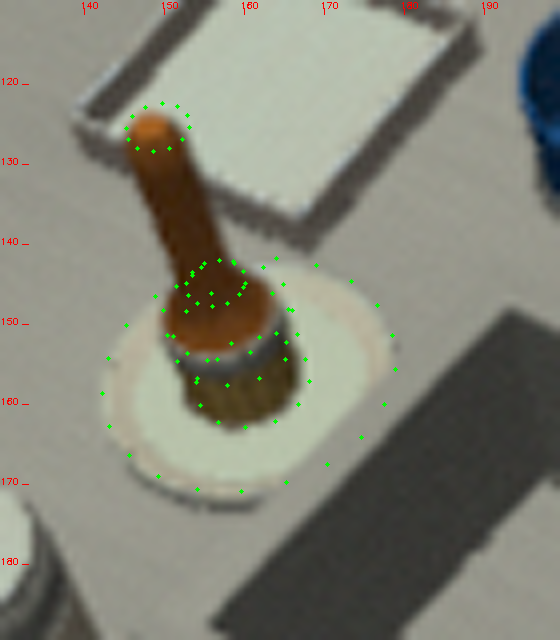

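View pics/mt.png

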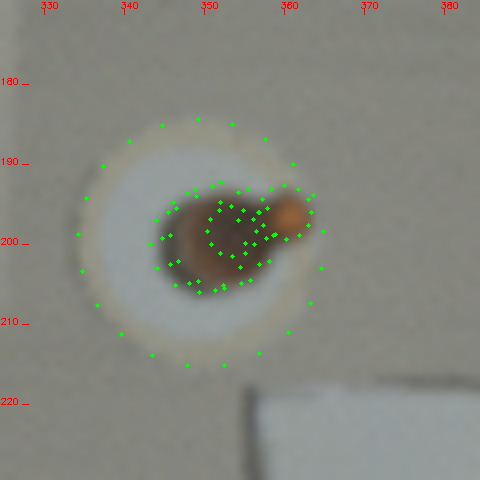

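```bash
python3 -m pendant '[[-0.05,0.17,0,0,0,0,0.3],[-0.06,0.18,0,0,0,0,0.3],[-0.06,0.18,0,0,0,0,0.3],[-0.06,0.18,0,0,0,0,0.3],[-0.02,0.08,0,0,0,0,0.3],[0,0,0,0,0,0,0.3]]'; python3 -c "
from h import *
to(.566,-.344,.22,90);to(.566,-.344,.22,-90);print(pose()[2]['q'].round(0))"
```

```text
time: 37.05
ee_pos: [0.5656, -0.3214, 0.2237]
tcp_rot: [-179.5, -0.4, 0.4]
wrist_force: [0.1, -0.1, -0.1]
opening: 0.0599
t 37.0 pos [ 0.5656 -0.3214  0.2237] rot [-179.5    -0.38    0.38] open 0.0599 F [ 0.1 -0.1 -0.1]
shift [0.001 0.09  0.014] turn [-0.0006 -0.0038 -0.4979] (rows >= 0.5 / 10.4)
t 37.0 pos [ 0.5656 -0.3214  0.2237] rot [-179.5    -0.38    0.38] open 0.0599 F [ 0.1 -0.1 -0.1]
shift [0.001 0.09  0.014] turn [-0.0038  0.0006  0.5021] (rows >= 0.5 / 10.5)
[-30.  19.  26.  97.   1.  60.]
```

```bash
python3 -m pendant '[[0,0.04,0,0,0,-0.045,0.3],[0,0.04,0,0,0,-0.045,0.3],[0,0,0,0,0,-0.045,0.3],[0,0,0,0,0,-0.045,0.3],[0,0,0,0,0,-0.045,0.3],[0,0,0,0,0,-0.045,0.3],[0,0,0,0,0,-0.045,0.3],[0,0,0,0,0,-0.045,0.3],[0,0,0,0,0,-0.045,0.3],[0,0,0,0,0,-0.045,0.3],[0,0,0,0,0,-0.04,0.3],[0,0,0,0,0,0,0.3]]'; python3 -c "
from h import *
to(.566,-.344,.15,90)"
```

```text
time: 38.25
ee_pos: [0.5673, -0.3289, 0.207]
tcp_rot: [-179.3, -1.4, 92.6]
wrist_force: [0.1, -0.1, -0.1]
opening: 0.0601
t 38.2 pos [ 0.5673 -0.3289  0.207 ] rot [-179.29   -1.39   92.55] open 0.0601 F [ 0.1 -0.1 -0.1]
shift [-0.065 -0.005  0.227] turn [-0.0041 -0.0076  0.0142] (rows >= 1.2 / 0.3)
```

```bash
python3 -m pendant '[[-0.065,-0.004,0.03,-0.004,-0.0076,0.0142,0.3],[0,0,0.05,0,0,0,0.3],[0,0,0,0,0,0,0.3],[0,0,0,0,0,0,0.3]]'; python3 -c "
from h import *
to(.566,-.344,.08,90)
shot('scene','s13');crop('pics/s13_raw.png',110,60,220,190,5,'s13.png')"
```

```text
time: 38.65
ee_pos: [0.5674, -0.3421, 0.1837]
tcp_rot: [-179.8, -0.1, 89.3]
wrist_force: [-0.8, -0.3, 0.4]
opening: 0.0601
t 38.6 pos [ 0.5674 -0.3421  0.1837] rot [-1.7982e+02 -1.0000e-01  8.9290e+01] open 0.0601 F [-0.8 -0.3  0.4]
shift [-0.009 -0.004  0.415] turn [-0.001  -0.0006 -0.0039] (rows >= 2.1 / 0.1)
```

View pics/s13.png

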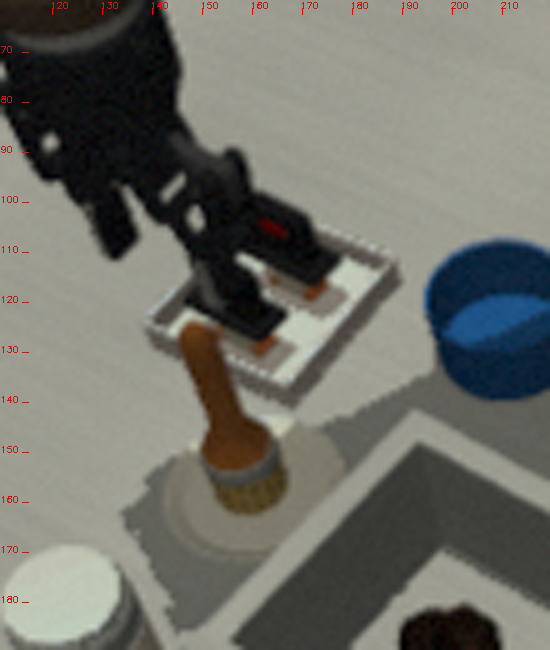

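```bash
python3 -m pendant '[[-0.008,-0.004,0.08,0,0,-0.0039,0.3],[0,0,0.12,0,0,0,0.3],[0,0,0.06,0,0,0,0.3],[0,0,0,0,0,0,0.3],[0,0,0,0,0,0,0.3]]'; python3 -c "
from h import *
to(.566,-.344,.08,90)
shot('scene','s14');crop('pics/s14_raw.png',110,60,220,190,5,'s14.png')"
```

```text
time: 39.2
ee_pos: [0.5677, -0.3434, 0.1203]
tcp_rot: [180.0, -0.0, 89.9]
wrist_force: [0.5, -0.8, 0.7]
opening: 0.0598
t 39.2 pos [ 0.5677 -0.3434  0.1203] rot [ 1.7999e+02 -1.0000e-02  8.9870e+01] open 0.0598 F [ 0.5 -0.8  0.7]
shift [-0.003 -0.007  0.161] turn [ 0.0001 -0.0001 -0.0007] (rows >= 0.8 / 0.0)
```

View pics/s14.png

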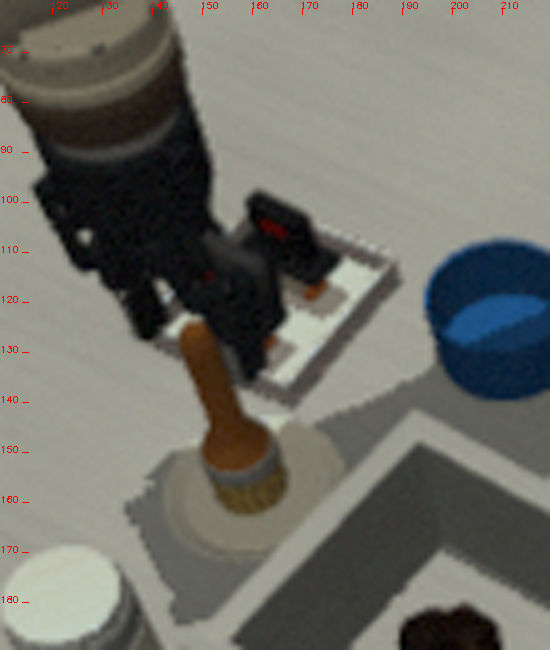

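```bash
python3 -m pendant '[[-0.003,-0.006,0.06,0,0,0,0.3],[0,0,0.09,0,0,0,0.3],[0,0,0.02,0,0,0,0.3],[0,0,0,0,0,0,0.3],[0,0,0,0,0,0,0.5],[0,0,0,0,0,0,0.7],[0,0,0,0,0,0,0.9],[0,0,0,0,0,0,0.9],[0,0,0,0,0,0,0.9]]' 60; python3 -c "
from h import *
to(.566,-.344,.08,90)"
```

```text
time: 40.15
ee_pos: [0.5684, -0.3458, 0.0819]
tcp_rot: [179.6, 0.2, 89.8]
wrist_force: [-0.5, 0.2, -0.3]
opening: 0.0197
t 40.1 pos [ 0.5684 -0.3458  0.0819] rot [179.57   0.25  89.85] open 0.0197 F [-0.5  0.2 -0.3]
shift [ 0.007 -0.01   0.008] turn [ 0.0024  0.0014 -0.0009] (rows >= 0.1 / 0.1)
```

```bash
python3 -m pendant '[[0,0,-0.05,0,0,0,0.9],[0,0,-0.12,0,0,0,0.9],[0,0,-0.16,0,0,0,0.9],[0,0,-0.12,0,0,0,0.9],[0,0,0,0,0,0,0.9]]'
python3 - <<'E'
from h import *
for n in('scene','top'): shot(n,n+'15')
to(.405,-.267,.17,90)
c=(.405,-.267)
for n,b in(('scene',(140,60,260,160)),('top',(300,200,400,280))):
    m=[proj(n,[c[0]+r*np.cos(a),c[1]+r*np.sin(a),z])[0] for z,r in((.05,.046),(.0,.046)) for a in np.arange(0,6.28,.2)]
    crop(f'pics/{n}15_raw.png',*b,6,n+'15.png',m)
E
```

```text
time: 40.65
ee_pos: [0.5665, -0.3447, 0.2007]
tcp_rot: [179.6, 0.2, 89.8]
wrist_force: [1.6, 0.2, -0.4]
opening: 0.0196
t 40.8 pos [ 0.5658 -0.3443  0.1963] rot [1.7988e+02 6.0000e-02 8.9850e+01] open 0.0197 F [-0.1  0.1 -1.5]
shift [ 0.307 -0.644  0.103] turn [ 0.0007  0.0004 -0.0009] (rows >= 3.6 / 0.0)
```

View pics/scene15.png

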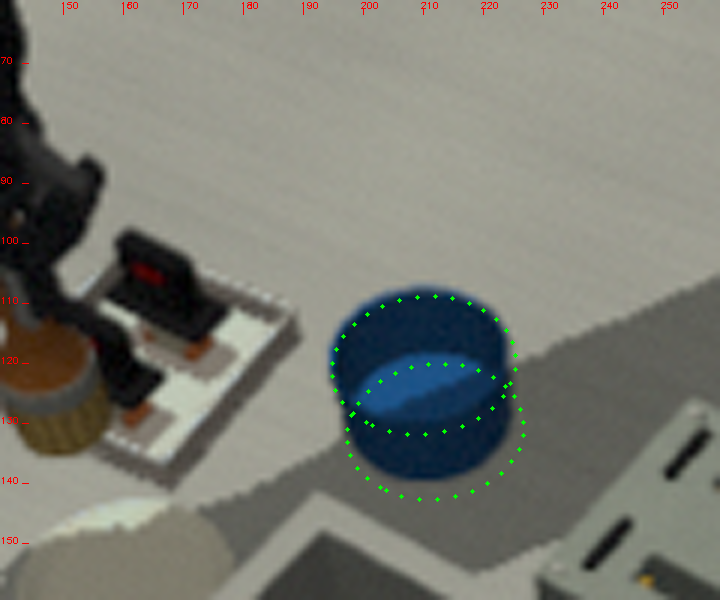

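View pics/top15.png

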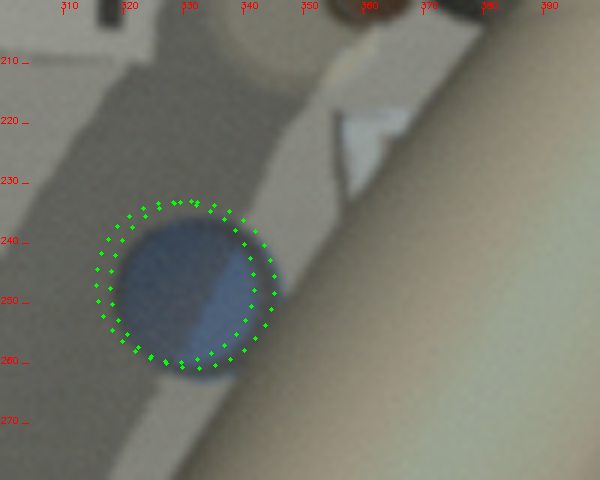

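```bash
python3 -m pendant '[[0.05,-0.1,0,0,0,0,0.9],[0.07,-0.15,0,0,0,0,0.9],[0.07,-0.15,0,0,0,0,0.9],[0.05,-0.13,0,0,0,0,0.9],[0.03,-0.1,0,0,0,0,0.9],[0,0,0,0,0,0,0.9],[0,0,0,0,0,0,0.9]]'; python3 -c "
from h import *
to(.399,-.273,.09,90)"
```

```text
time: 41.45
ee_pos: [0.3996, -0.2713, 0.1832]
tcp_rot: [-179.3, -0.5, 89.9]
wrist_force: [-0.9, -0.5, -1.4]
opening: 0.0198
t 41.5 pos [ 0.3996 -0.2713  0.1832] rot [-179.29   -0.47   89.87] open 0.0198 F [-0.9 -0.5 -1.4]
shift [-0.01   0.002  0.373] turn [-0.0039 -0.0026 -0.0007] (rows >= 1.9 / 0.1)
```

```bash
python3 -m pendant '[[-0.01,0,0.06,-0.004,-0.0026,0,0.9],[0,0,0.08,0,0,0,0.9],[0,0,0.05,0,0,0,0.9],[0,0,0,0,0,0,0.9],[0,0,0,0,0,0,0.9]]'
python3 - <<'E'
from h import *
to(.399,-.273,.09,90)
for n in('scene','top'): shot(n,n+'16')
crop('pics/scene16_raw.png',160,60,260,160,6,'s16.png');crop('pics/top16_raw.png',290,200,380,280,6,'t16.png')
E
```

```text
time: 41.95
ee_pos: [0.4011, -0.274, 0.1311]
tcp_rot: [-179.9, -0.1, 89.9]
wrist_force: [-0.4, -0.1, -0.8]
opening: 0.0197
t 42.0 pos [ 0.4011 -0.274   0.1311] rot [-1.7986e+02 -1.2000e-01  8.9900e+01] open 0.0197 F [-0.4 -0.1 -0.8]
shift [ 0.004 -0.008  0.164] turn [-0.0008 -0.0007 -0.0005] (rows >= 0.8 / 0.0)
```

View pics/s16.png

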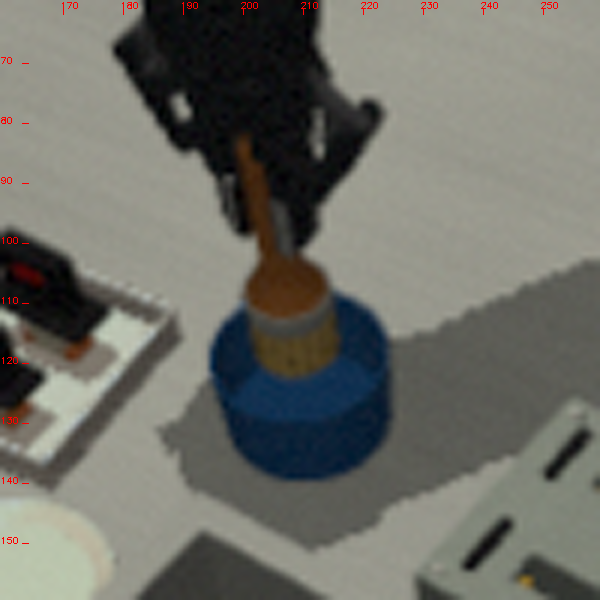

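```bash
python3 -m pendant '[[0.004,-0.006,0.06,0,0,0,0.9],[0,0,0.07,0,0,0,0.9],[0,0,0.035,0,0,0,0.9],[0,0,0,0,0,0,0.9],[0,0,0,0,0,0,0.9]]'
python3 - <<'E'
from h import *
to(.399,-.273,.089,90)
E
```

```text
time: 42.55
ee_pos: [0.4018, -0.2744, 0.0932]
tcp_rot: [179.8, 0.1, 89.9]
wrist_force: [-0.5, 0.9, -1.5]
opening: 0.0197
t 42.5 pos [ 0.4018 -0.2744  0.0932] rot [1.7984e+02 9.0000e-02 8.9920e+01] open 0.0197 F [-0.5  0.9 -1.5]
shift [ 0.005 -0.011  0.017] turn [ 0.0009  0.0005 -0.0005] (rows >= 0.1 / 0.0)
```

```bash
python3 -m pendant '[[0.002,-0.008,0.025,0,0,0,0.9],[0,0,0,0,0,0,0.9],[0,0,0,0,0,0,0.9],[0,0,0,0,0,0,0.9],[0,0,0,0,0,0,0.9]]'
python3 - <<'E'
from h import *
to(.399,-.273,.089,90)
shot('scene','s17');crop('pics/s17_raw.png',160,60,260,160,5,'s17.png')
E
```

```text
time: 43.05
ee_pos: [0.4006, -0.2745, 0.0888]
tcp_rot: [179.7, 0.2, 89.9]
wrist_force: [0.5, 0.5, -2.4]
opening: 0.0197
t 43.0 pos [ 0.4006 -0.2745  0.0888] rot [179.69   0.19  89.92] open 0.0197 F [ 0.5  0.5 -2.4]
shift [ 0.006 -0.006 -0.001] turn [ 0.0017  0.0011 -0.0005] (rows >= 0.0 / 0.0)
```

View pics/s17.png

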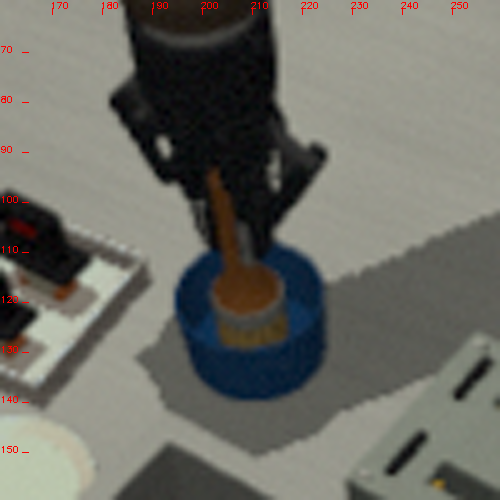

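```bash
python3 -m pendant '[[0,0,-0.08,0,0,0,0.9],[0,0,-0.16,0,0,0,0.9],[0,0,-0.18,0,0,0,0.9],[0,0,-0.12,0,0,0,0.9],[0,0,0,0,0,0,0.9]]'
python3 - <<'E'
from h import *
to(.533,.2635,.22,90)
for n,(u0,v0,u1,v1) in(('top',(160,195,212,225)),('scene',(310,205,375,255))):
    im=cv2.imread(f'pics/{n}12_raw.png').astype(int)
    m=np.zeros(im.shape[:2],bool); m[v0:v1,u0:u1]=(im[...,1]<95)[v0:v1,u0:u1]
    k,l,s,c=cv2.connectedComponentsWithStats(m.astype(np.uint8)); i=1+np.argmax(s[1:,4])
    vv,uu=np.nonzero(l==i); P=np.array([plane(n,u,v,.015)[:2] for u,v in zip(uu,vv)])
    mid=P.mean(0); w,V=np.linalg.eigh(np.cov(P.T)); a=V[:,1]*np.sign(V[1,1]); t=(P-mid)@a; q=(P-mid)@V[:,0]
    print(n,len(P),mid.round(4),'axis',a.round(3),np.degrees(np.arctan2(a[0],a[1])).round(1),t.min().round(3),t.max().round(3),q.min().round(3),q.max().round(3), 'midrange',(mid+a*(t.min()+t.max())/2).round(4))
E
```

```text
time: 43.6
ee_pos: [0.3988, -0.2733, 0.2274]
tcp_rot: [179.8, 0.1, 89.9]
wrist_force: [0.4, 0.3, -2.2]
opening: 0.0196
t 43.6 pos [ 0.3988 -0.2733  0.2274] rot [1.7984e+02 9.0000e-02 8.9920e+01] open 0.0196 F [ 0.4  0.3 -2.2]
shift [2.148 0.534 0.028] turn [ 0.0009  0.0005 -0.0005] (rows >= 11.1 / 0.0)
top 332 [0.5292 0.2203] axis [0.084 0.996] 4.8 -0.051 0.053 -0.022 0.022 midrange [0.5293 0.2213]
scene 561 [0.5323 0.22  ] axis [0.075 0.997] 4.3 -0.055 0.053 -0.023 0.023 midrange [0.5322 0.2191]
```

```bash
python3 -m pendant '[[0.1,0.02,0,0,0,0,0.9],[0.18,0.045,0,0,0,0,0.9],[0.18,0.045,0,0,0,0,0.9],[0.18,0.045,0,0,0,0,0.9],[0.18,0.045,0,0,0,0,0.9],[0.18,0.045,0,0,0,0,0.9],[0.18,0.045,0,0,0,0,0.9],[0.18,0.045,0,0,0,0,0.9],[0.18,0.045,0,0,0,0,0.9],[0.18,0.045,0,0,0,0,0.9],[0.18,0.045,0,0,0,0,0.9],[0.1,0.045,0,0,0,0,0.9]]'
python3 - <<'E'
from h import *
to(.534,.270,.16,90)
E
```

```text
time: 44.8
ee_pos: [0.5314, 0.2426, 0.216]
tcp_rot: [-179.9, 0.2, 89.5]
wrist_force: [-0.1, -0.1, -1.2]
opening: 0.0196
t 44.8 pos [0.5314 0.2426 0.216 ] rot [-179.87    0.23   89.5 ] open 0.0196 F [-0.1 -0.1 -1.2]
shift [0.111 0.01  0.224] turn [-0.0007  0.0013 -0.0028] (rows >= 1.2 / 0.1)
```

```bash
python3 -m pendant '[[0.06,0.01,0,0,0,0,0.9],[0.02,0,0.08,0,0,0,0.9],[0,0,0.12,0,0,0,0.9],[0,0,0.12,0,0,0,0.9],[0,0,0,0,0,0,0.9],[0,0,0,0,0,0,0.9]]'
python3 - <<'E'
from h import *
to(.534,.270,.094,90)
shot('scene','s18');crop('pics/s18_raw.png',270,120,420,280,5,'s18.png')
E
```

```text
time: 45.4
ee_pos: [0.5325, 0.2652, 0.129]
tcp_rot: [-179.6, 0.4, 89.7]
wrist_force: [0.0, -1.5, -1.0]
opening: 0.0194
t 45.4 pos [0.5325 0.2652 0.129 ] rot [-179.57    0.38   89.7 ] open 0.0194 F [ 0.  -1.5 -1. ]
shift [0.02  0.007 0.14 ] turn [-0.0024  0.0021 -0.0017] (rows >= 0.7 / 0.1)
```

View pics/s18.png

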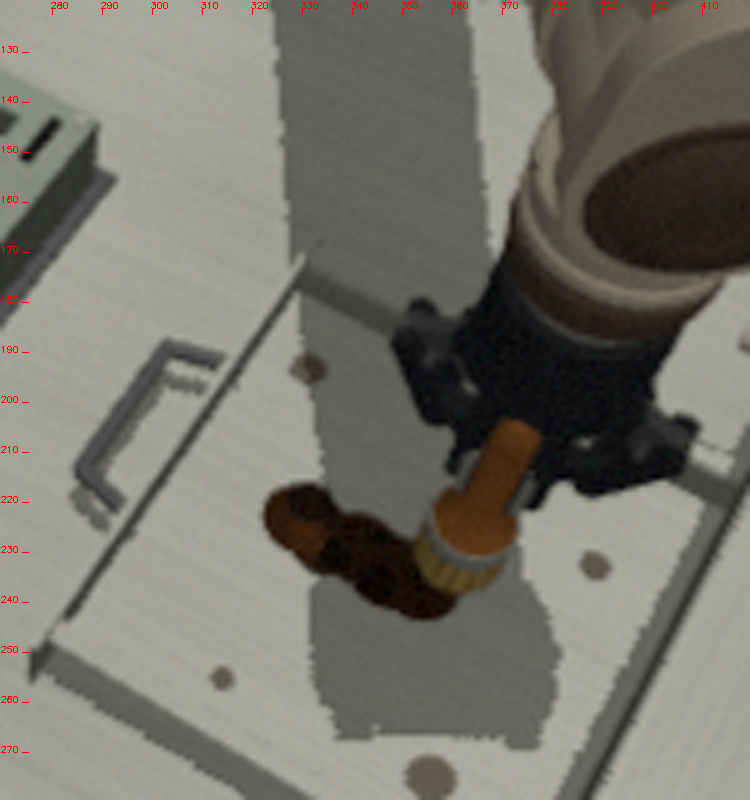

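```bash
python3 -m pendant '[[0.015,0.005,0.05,-0.002,0.002,-0.0017,0.9],[0,0,0.05,0,0,0,0.9],[0,0,0.01,0,0,0,0.9],[0,0,0,0,0,0,0.9],[0,0,0,0,0,0,0.9]]'
python3 - <<'E'
from h import *
to(.534,.270,.093,90)
print(proj('scene',[.534,.27,.015]))
shot('scene','s19');crop('pics/s19_raw.png',270,120,420,280,5,'s19.png')
E
```

```text
time: 45.95
ee_pos: [0.5359, 0.2687, 0.1068]
tcp_rot: [179.7, -0.1, 89.9]
wrist_force: [0.4, -0.2, -1.9]
opening: 0.0196
t 46.0 pos [0.5359 0.2687 0.1068] rot [ 1.797e+02 -1.500e-01  8.991e+01] open 0.0196 F [ 0.4 -0.2 -1.9]
shift [ 0.005 -0.008  0.055] turn [ 0.0017 -0.0008 -0.0005] (rows >= 0.3 / 0.0)
[[359.63822675 239.27327115]]
```

View pics/s19.png

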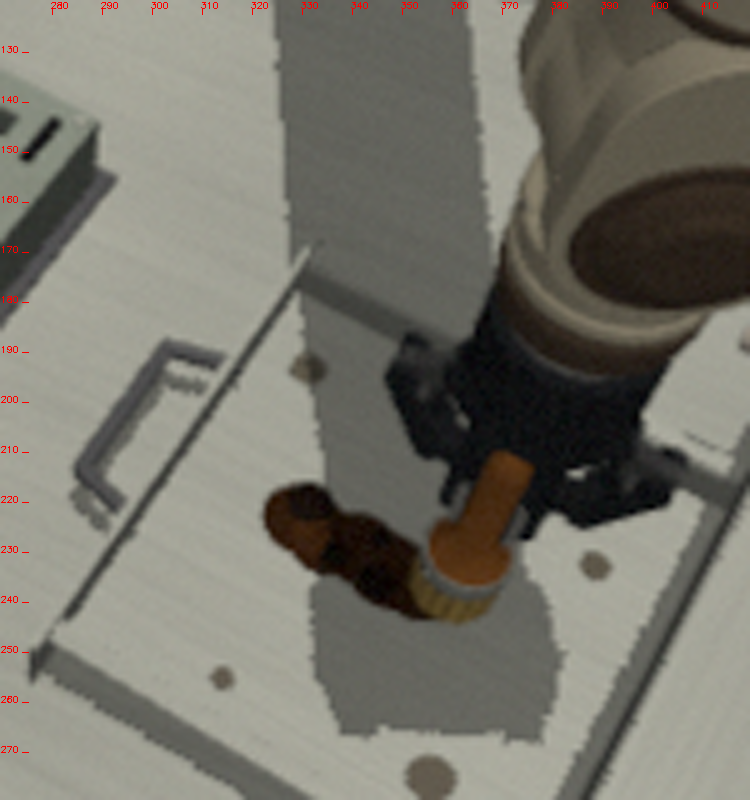

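```bash
python3 -m pendant '[[0.003,-0.006,0.03,0,0,0,0.9],[0,0,0.018,0,0,0,0.9],[0,0,0,0,0,0,0.9],[0,0,0,0,0,0,0.9]]'; python3 -m pendant '[[0,0,0.012,0,0,0,0.9],[0,0,0,0,0,0,0.9],[0,0,0,0,0,0,0.9]]'
```

```text
time: 46.4
ee_pos: [0.5347, 0.2697, 0.0945]
tcp_rot: [179.6, -0.2, 89.9]
wrist_force: [0.2, -0.3, -0.3]
opening: 0.0195
time: 46.7
ee_pos: [0.5351, 0.27, 0.0922]
tcp_rot: [179.6, -0.2, 89.9]
wrist_force: [0.4, 0.5, -1.2]
opening: 0.0194
```

```bash
python3 -m pendant '[[0,0,0.014,0,0,0,0.9],[0,0,0,0,0,0,0.9],[0,0,0,0,0,0,0.9]]'; python3 -c "
from h import *
to(.534,.27,.09,90)"
```

```text
time: 47.0
ee_pos: [0.5364, 0.2707, 0.0934]
tcp_rot: [179.2, -0.4, 89.9]
wrist_force: [1.5, -0.3, -2.1]
opening: 0.0196
t 47.0 pos [0.5364 0.2707 0.0934] rot [179.25  -0.38  89.91] open 0.0196 F [ 1.5 -0.3 -2.1]
shift [-0.003 -0.01   0.013] turn [ 0.0042 -0.0021 -0.0005] (rows >= 0.1 / 0.1)
```

```bash
python3 -m pendant '[[-0.003,-0.01,0.025,0.004,-0.002,0,0.9],[0,0,0,0,0,0,0.9],[0,0,0,0,0,0,0.9]]'
```

```text
time: 47.3
ee_pos: [0.5376, 0.2715, 0.0933]
tcp_rot: [179.4, -0.3, 89.9]
wrist_force: [-0.4, 0.0, -2.2]
opening: 0.0193
```

```bash
python3 -m pendant '[[0,0,0.02,0,0,0,0.9],[0,0,0,0,0,0,0.9]]'; python3 -c "
from h import *
to(.534,.27,.09,90)
shot('scene','s20');crop('pics/s20_raw.png',320,180,400,260,8,'s20.png')"
```

```text
time: 47.5
ee_pos: [0.5392, 0.2723, 0.0921]
tcp_rot: [179.0, -0.4, 89.9]
wrist_force: [-0.5, 0.9, -2.1]
opening: 0.0196
t 47.5 pos [0.5392 0.2723 0.0921] rot [179.04  -0.42  89.91] open 0.0196 F [-0.5  0.9 -2.1]
shift [-0.009 -0.021  0.008] turn [ 0.0053 -0.0023 -0.0005] (rows >= 0.1 / 0.1)
```

View pics/s20.png

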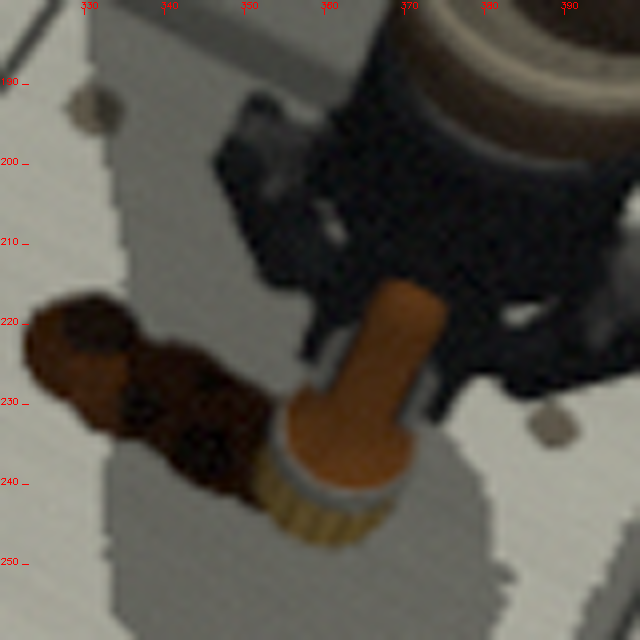

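```bash
python3 -m pendant '[[-0.009,-0.021,0.03,0.0053,-0.0023,0,0.9],[0,0,0.02,0,0,0,0.9],[0,0,0,0,0,0,0.9]]'; python3 -c "
from h import *
to(.534,.27,.09,90)"
```

```text
time: 47.85
ee_pos: [0.5406, 0.2736, 0.0926]
tcp_rot: [178.8, -0.6, 89.9]
wrist_force: [0.1, -0.6, -2.0]
opening: 0.0197
t 47.9 pos [0.5406 0.2736 0.0926] rot [178.81  -0.61  89.92] open 0.0197 F [ 0.1 -0.6 -2. ]
shift [-0.015 -0.026  0.01 ] turn [ 0.0066 -0.0034 -0.0005] (rows >= 0.2 / 0.2)
```

```bash
python3 -c "
from h import *
o=pose()[2];print(o['joint_efforts'].round(2),o['torque'].round(2),o['wrist_force'].round(2),o['q'].round(2))"
python3 -m pendant '[[0,0,-0.02,0,0,0,0.9],[0,0,-0.02,0,0,0,0.9],[0,0,0,0,0,0,0.9]]';python3 -c "
from h import *
to(.534,.27,.094,90)
o=pose()[2];print(o['joint_efforts'].round(2),o['torque'].round(2),o['wrist_force'].round(2),o['q'].round(2))"
```

```text
[ 2.000e-02 -6.210e+01  4.981e+01 -2.700e-01  2.000e-02  0.000e+00] [-0.06  0.02  0.  ] [ 0.1  -0.58 -1.98] [2.684e+01 1.074e+01 1.140e+00 7.906e+01 1.000e-02 2.693e+01]
time: 48.15
ee_pos: [0.5391, 0.2729, 0.1006]
tcp_rot: [179.1, -0.5, 89.9]
wrist_force: [-0.7, 0.3, -0.6]
opening: 0.0197
t 48.1 pos [0.5391 0.2729 0.1006] rot [179.06  -0.49  89.92] open 0.0197 F [-0.7  0.3 -0.6]
shift [-0.012 -0.021  0.026] turn [ 0.0052 -0.0027 -0.0005] (rows >= 0.2 / 0.1)
[ 1.00e-02 -5.98e+01  4.78e+01  1.00e-02  0.00e+00  0.00e+00] [-0.04 -0.01 -0.05] [-0.74  0.29 -0.61] [2.684e+01 1.071e+01 1.990e+00 8.022e+01 1.000e-02 2.693e+01]
```

```bash
python3 -m pendant '[[-0.02,-0.03,0.02,0.006,-0.003,0,0.9],[-0.01,-0.01,0.03,0.003,-0.001,0,0.9],[0,0,0,0,0,0,0.9],[0,0,0,0,0,0,0.9]]';python3 -c "
from h import *
to(.534,.27,.092,90)"
```

```text
time: 48.55
ee_pos: [0.5294, 0.2659, 0.0913]
tcp_rot: [-179.4, 0.1, 89.9]
wrist_force: [-0.0, -0.2, 1.5]
opening: 0.0196
t 48.5 pos [0.5294 0.2659 0.0913] rot [-1.7943e+02  8.0000e-02  8.9940e+01] open 0.0196 F [-0.  -0.2  1.5]
shift [ 0.016  0.018 -0.003] turn [-0.0032  0.0004 -0.0004] (rows >= 0.1 / 0.1)
```

```bash
python3 -m pendant '[[0.03,0.018,-0.03,-0.003,0,0,0.9],[0.005,0,0,0,0,0,0.9],[0,0,0.02,0,0,0,0.9],[0,0,0.025,0,0,0,0.9],[0,0,0.0,0,0,0,0.9]]';python3 -c "
from h import *
to(.534,.27,.092,90)"
```

```text
time: 49.05
ee_pos: [0.5353, 0.2763, 0.0913]
tcp_rot: [179.8, -0.1, 90.0]
wrist_force: [-0.3, 0.3, -2.1]
opening: 0.0197
t 49.0 pos [0.5353 0.2763 0.0913] rot [ 1.7975e+02 -6.0000e-02  8.9950e+01] open 0.0197 F [-0.3  0.3 -2.1]
shift [-0.025 -0.005 -0.003] turn [ 0.0014 -0.0003 -0.0003] (rows >= 0.1 / 0.0)
```

```bash
python3 -m pendant '[[-0.01,0,0.03,0.001,0,0,0.9],[0,0,0.015,0,0,0,0.9]]';python3 -c "
from h import *
to(.534,.27,.092,90)"
```

```text
time: 49.25
ee_pos: [0.5387, 0.2762, 0.0893]
tcp_rot: [179.2, -0.5, 90.0]
wrist_force: [-6.3, -3.1, 19.6]
opening: 0.0197
t 49.2 pos [0.5387 0.2762 0.0893] rot [179.22  -0.5   89.99] open 0.0197 F [-6.3 -3.1 19.6]
shift [-0.025 -0.019 -0.011] turn [ 0.0043 -0.0028 -0.0001] (rows >= 0.2 / 0.1)
```

```bash
python3 -m pendant '[[-0.05,-0.012,-0.002,0.003,-0.002,0,0.9],[-0.05,-0.004,0.004,0,0,0,0.9]]';python3 -c "
from h import *
to(.528,.165,.0905,90)"
```

```text
time: 49.45
ee_pos: [0.5349, 0.2522, 0.0894]
tcp_rot: [179.7, -0.3, 90.1]
wrist_force: [-3.1, 5.1, 12.8]
opening: 0.0194
t 49.5 pos [0.5349 0.2522 0.0894] rot [179.66  -0.29  90.11] open 0.0194 F [-3.1  5.1 12.8]
shift [-0.349 -0.028 -0.006] turn [ 0.0019 -0.0016  0.0006] (rows >= 1.8 / 0.1)
```

```bash
python3 -m pendant '[[-0.05,-0.009,0.003,0.002,-0.001,0,0.9],[-0.05,-0.004,0.003,0,0,0,0.9]]';python3 -c "
from h import *
to(.528,.165,.0905,90)"
```

```text
time: 49.65
ee_pos: [0.5331, 0.2283, 0.0894]
tcp_rot: [179.8, -0.5, 90.2]
wrist_force: [0.3, 5.2, 9.2]
opening: 0.0198
t 49.6 pos [0.5331 0.2283 0.0894] rot [179.79  -0.48  90.2 ] open 0.0198 F [0.3 5.2 9.2]
shift [-0.253 -0.021 -0.006] turn [ 0.0012 -0.0027  0.0011] (rows >= 1.3 / 0.1)
```

```bash
python3 -m pendant '[[-0.05,-0.009,0.003,0.001,-0.002,0,0.9],[-0.05,-0.004,0.003,0,0,0,0.9]]';python3 -c "
from h import *
to(.528,.165,.0905,90)"
```

```text
time: 49.85
ee_pos: [0.5313, 0.2039, 0.0894]
tcp_rot: [179.7, -0.5, 90.3]
wrist_force: [-0.5, 5.9, 9.5]
opening: 0.0193
t 49.9 pos [0.5313 0.2039 0.0894] rot [179.71  -0.48  90.26] open 0.0193 F [-0.5  5.9  9.5]
shift [-0.156 -0.014 -0.006] turn [ 0.0016 -0.0027  0.0014] (rows >= 0.8 / 0.1)
```

```bash
python3 -m pendant '[[-0.05,-0.009,0.004,0.001,-0.002,0,0.9],[-0.05,-0.005,0.004,0,0,0,0.9]]';python3 -c "
from h import *
to(.528,.165,.0905,90)"
```

```text
time: 50.05
ee_pos: [0.5296, 0.1798, 0.0893]
tcp_rot: [179.6, -0.5, 90.3]
wrist_force: [-0.5, 6.0, 10.1]
opening: 0.0199
t 50.0 pos [0.5296 0.1798 0.0893] rot [179.58  -0.51  90.32] open 0.0199 F [-0.5  6.  10.1]
shift [-0.059 -0.007 -0.005] turn [ 0.0023 -0.0028  0.0018] (rows >= 0.3 / 0.1)
```

```bash
python3 -m pendant '[[-0.05,-0.006,0.004,0.001,-0.002,0,0.9],[-0.015,0,0,0,0,0,0.9],[0,0,-0.08,0,0,0,0.9],[0,0,-0.16,0,0,0,0.9],[0,0,-0.18,0,0,0,0.9],[0,0,-0.1,0,0,0,0.9],[0,0,0,0,0,0,0.9]]';python3 -c "
from h import *
to(.568,-.344,.22,90)
shot('scene','s21');cv2.imwrite('pics/s21.png',cv2.resize(cv2.imread('pics/s21_raw.png'),(800,600),interpolation=2))"
```

```text
time: 50.75
ee_pos: [0.5253, 0.1576, 0.2157]
tcp_rot: [-179.7, -0.2, 90.2]
wrist_force: [0.3, 0.9, -1.2]
opening: 0.0199
t 50.8 pos [0.5253 0.1576 0.2157] rot [-1.7974e+02 -1.7000e-01  9.0160e+01] open 0.0199 F [ 0.3  0.9 -1.2]
shift [-2.007  0.165 -0.024] turn [-0.0014 -0.001   0.0009] (rows >= 10.1 / 0.0)
```

View pics/s21.png

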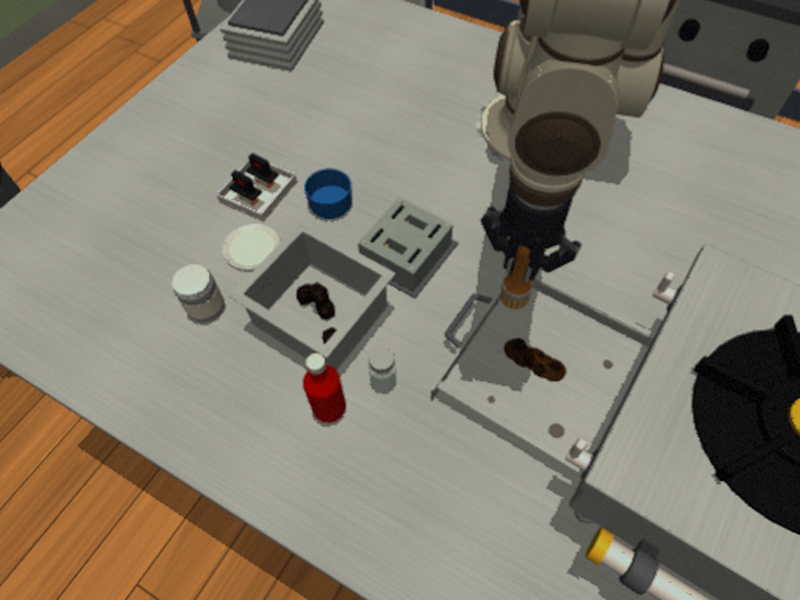

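```bash
python3 -m pendant '[[-0.1,0.01,0,0,0,0,0.9],[-0.18,0.015,0,0,0,0,0.9],[-0.18,0.015,0,0,0,0,0.9],[-0.18,0.015,0,0,0,0,0.9],[-0.18,0.015,0,0,0,0,0.9],[-0.18,0.015,0,0,0,0,0.9],[-0.18,0.015,0,0,0,0,0.9],[-0.18,0.015,0,0,0,0,0.9],[-0.18,0.015,0,0,0,0,0.9],[-0.18,0.015,0,0,0,0,0.9],[-0.12,0.015,0,0,0,0,0.9],[0,0,0,0,0,0,0.9]]';python3 -c "
from h import *
to(.567,-.343,.14,90)"
```

```text
time: 52.0
ee_pos: [0.5577, -0.3211, 0.1753]
tcp_rot: [-177.4, -0.7, 90.3]
wrist_force: [-0.1, -0.0, -1.2]
opening: 0.0196
t 52.0 pos [ 0.5577 -0.3211  0.1753] rot [-177.35   -0.66   90.29] open 0.0196 F [-0.1 -0.  -1.2]
shift [-0.089  0.043  0.138] turn [-0.0147 -0.0036  0.0017] (rows >= 0.9 / 0.3)
```

```bash
python3 -m pendant '[[-0.05,0.03,0,-0.0147,-0.0036,0.0017,0.9],[-0.04,0,0.04,0,0,0,0.9],[0,0,0.08,0,0,0,0.9],[0,0,0,0,0,0,0.9],[0,0,0,0,0,0,0.9]]';python3 -c "
from h import *
to(.567,-.343,.084,90)"
```

```text
time: 52.5
ee_pos: [0.5608, -0.3429, 0.1322]
tcp_rot: [-179.2, -0.5, 89.9]
wrist_force: [0.3, 0.2, -1.3]
opening: 0.0194
t 52.5 pos [ 0.5608 -0.3429  0.1322] rot [-179.18   -0.49   89.94] open 0.0194 F [ 0.3  0.2 -1.3]
shift [-0.002  0.028  0.192] turn [-0.0046 -0.0027 -0.0003] (rows >= 1.0 / 0.1)
```

```bash
python3 -m pendant '[[0,0.03,0.06,-0.0046,-0.0027,0,0.9],[0,0,0.08,0,0,0,0.9],[0,0,0.03,0,0,0,0.9],[0,0,0,0,0,0,0.9],[0,0,0,0,0,0,0.9]]';python3 -c "
from h import *
to(.567,-.343,.081,90)
shot('scene','s22');crop('pics/s22_raw.png',110,60,220,190,5,'s22.png')"
```

```text
time: 53.0
ee_pos: [0.5687, -0.341, 0.0906]
tcp_rot: [-180.0, 0.0, 90.1]
wrist_force: [0.7, -0.5, -1.8]
opening: 0.0196
t 53.0 pos [ 0.5687 -0.341   0.0906] rot [-1.7999e+02  1.0000e-02  9.0100e+01] open 0.0196 F [ 0.7 -0.5 -1.8]
shift [-0.008 -0.007  0.038] turn [-0.0001  0.0001  0.0006] (rows >= 0.2 / 0.0)
```

View pics/s22.png

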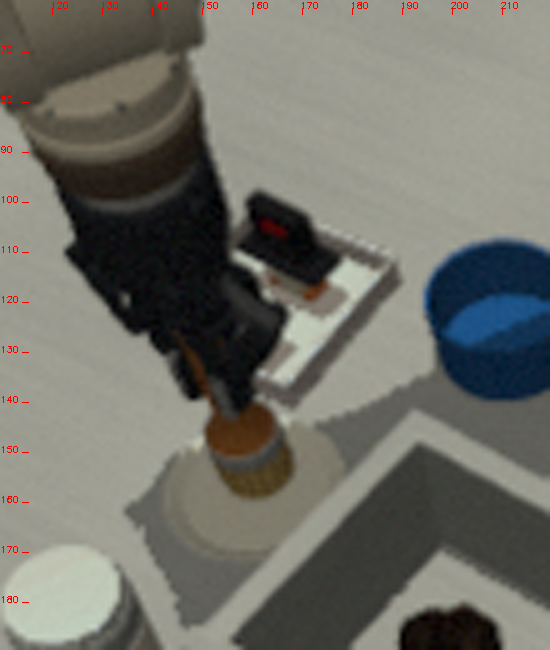

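```bash
python3 -m pendant '[[-0.006,-0.006,0.03,0,0,0,0.9],[0,0,0.01,0,0,0,0.9],[0,0,0,0,0,0,0.9],[0,0,0,0,0,0,0.9]]';python3 -c "
from h import *
to(.567,-.343,.080,90)"
```

```text
time: 53.45
ee_pos: [0.5678, -0.3433, 0.0822]
tcp_rot: [179.9, 0.1, 90.1]
wrist_force: [-0.5, -0.9, -1.2]
opening: 0.0193
t 53.5 pos [ 0.5678 -0.3433  0.0822] rot [1.7986e+02 1.1000e-01 9.0090e+01] open 0.0193 F [-0.5 -0.9 -1.2]
shift [ 0.001 -0.003  0.009] turn [0.0008 0.0006 0.0005] (rows >= 0.0 / 0.0)
```

```bash
python3 -m pendant '[[0,0,0.018,0,0,0,0.9],[0,0,0,0,0,0,0.9],[0,0,0,0,0,0,0.9]]'; python3 -m pendant '[[0,0,0.012,0,0,0,0.9],[0,0,0,0,0,0,0.9]]'
```

```text
time: 53.75
ee_pos: [0.5683, -0.3437, 0.0788]
tcp_rot: [179.7, 0.2, 90.1]
wrist_force: [0.1, 0.1, -1.4]
opening: 0.0196
time: 53.95
ee_pos: [0.5692, -0.3441, 0.0791]
tcp_rot: [179.5, 0.3, 90.1]
wrist_force: [-0.5, -0.3, -1.7]
opening: 0.0193
```

```bash
python3 -m pendant '[[0,0,0.016,0.002,0.001,0,0.9],[0,0,0.006,0,0,0,0.9]]'; python3 -c "
from h import *
to(.567,-.343,.078,90)"
```

```text
time: 54.15
ee_pos: [0.5707, -0.3447, 0.0785]
tcp_rot: [179.6, 0.3, 90.1]
wrist_force: [-2.2, 1.3, 6.3]
opening: 0.0196
t 54.1 pos [ 0.5707 -0.3447  0.0785] rot [179.57   0.27  90.1 ] open 0.0196 F [-2.2  1.3  6.3]
shift [ 0.007 -0.015  0.002] turn [0.0024 0.0015 0.0005] (rows >= 0.1 / 0.1)
```

Contact. Release slowly and rise straight.

```bash
python3 -m pendant '[[0,0,-0.005,0.002,0.001,0,0.85],[0,0,0,0,0,0,0.7],[0,0,0,0,0,0,0.6],[0,0,0,0,0,0,0.5],[0,0,0,0,0,0,0.4],[0,0,0,0,0,0,0.4]]'; python3 -m pendant '[[0,0,-0.05,0,0,0,0.4],[0,0,-0.1,0,0,0,0.4],[0,0,-0.16,0,0,0,0.4],[0,0,-0.16,0,0,0,0.4],[0,0,-0.05,0,0,0,0.4],[0,0,0,0,0,0,0.4]]'; python3 -c "
from h import *
to(.567,-.343,.08,90)
shot('scene','s23');crop('pics/s23_raw.png',110,60,230,190,5,'s23.png')"
```

```text
time: 54.75
ee_pos: [0.5704, -0.3446, 0.0778]
tcp_rot: [-179.9, 0.0, 90.1]
wrist_force: [0.5, 0.5, 0.3]
opening: 0.051
time: 55.35
ee_pos: [0.5695, -0.3439, 0.2157]
tcp_rot: [-179.9, 0.0, 90.1]
wrist_force: [0.6, -1.2, -0.6]
opening: 0.0513
t 55.4 pos [ 0.5695 -0.3439  0.2157] rot [-179.9     0.     90.09] open 0.0513 F [ 0.6 -1.2 -0.6]
shift [ 0.004 -0.009  0.543] turn [-0.0006  0.      0.0005] (rows >= 2.7 / 0.0)
```

View pics/s23.png

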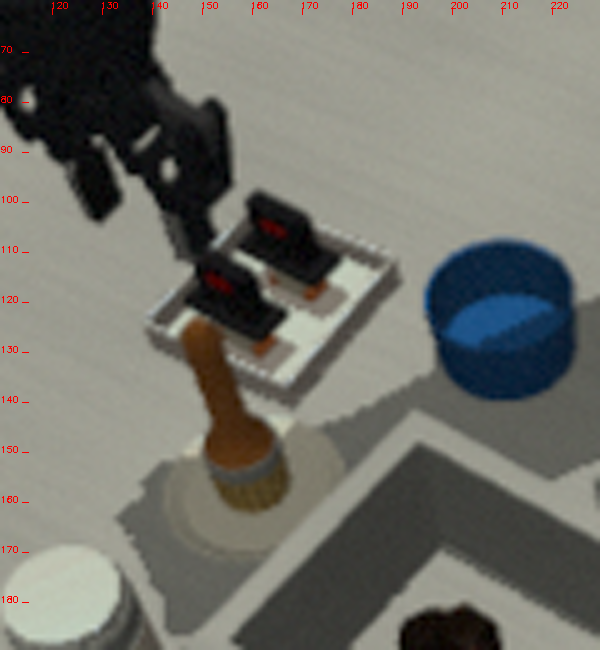

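```bash
python3 -m pendant '[[0,0,0,0,0,0.045,0.9],[0,0,0,0,0,0.045,1],[0,0,0,0,0,0.045,1],[0,0,0,0,0,0.045,1],[0,0,0,0,0,0.045,1],[0,0,0,0,0,0.045,1],[0,0,0,0,0,0.045,1],[0,0,0,0,0,0.045,1],[0,0,0,0,0,0.045,1],[0,0,0,0,0,0.045,1],[0,0,0,0,0,0.04,1],[0,0,0,0,0,0,1]]'; python3 -c "
from h import *
print(plane('top',246,165.5,.085),plane('scene',244,228,.085))
to(.512,.02,.22,0)"
```

```text
time: 56.6
ee_pos: [0.5652, -0.3414, 0.1993]
tcp_rot: [-179.4, 1.2, -1.7]
wrist_force: [0.1, -0.2, 0.1]
opening: 0.0001
[0.67408616 0.0170539  0.085     ] [0.67967807 0.01625709 0.085     ]
t 56.6 pos [ 0.5652 -0.3414  0.1993] rot [-179.41    1.16   -1.7 ] open 0.0001 F [ 0.1 -0.2  0.1]
shift [-0.257 -1.439 -0.063] turn [-0.0034  0.0064 -0.0095] (rows >= 7.3 / 0.2)
```

```bash
python3 -m pendant '[[-0.02,-0.1,-0.05,-0.003,0.006,0.004,1],[-0.035,-0.18,-0.02,0,0,0,1],[-0.035,-0.18,0,0,0,0,1],[-0.035,-0.18,0,0,0,0,1],[-0.035,-0.18,0,0,0,0,1],[-0.035,-0.18,0,0,0,0,1],[-0.03,-0.18,0,0,0,0,1],[-0.02,-0.14,0,0,0,0,1],[0,-0.05,0,0,0,0,1],[0,0,0,0.04,0,0,1],[0,0,0,0.04,0,0,1],[0,0,0,0.03,0,0,1]]'; python3 -c "
from h import *
to(.512,.02,.2,-3)"
```

```text
time: 57.8
ee_pos: [0.5078, 0.018, 0.2089]
tcp_rot: [-159.3, 0.3, 0.6]
wrist_force: [0.5, -0.5, 0.2]
opening: -0.0001
t 57.8 pos [0.5078 0.018  0.2089] rot [-159.34    0.33    0.58] open -0.0001 F [ 0.5 -0.5  0.2]
shift [0.017 0.005 0.036] turn [-0.1147  0.0054  0.0193] (rows >= 0.2 / 2.4)
```

```bash
cat >> h.py <<'E'
def to2(x,y,z,rpy):
    p,r,o=pose(); t=R.from_euler('xyz',rpy,degrees=True)
    d=r.inv().apply(np.array([x,y,z])-p)/.25; w=(r.inv()*t).as_rotvec()/np.pi
    print('t',round(o['time'],1),'pos',p.round(4),'rot',np.round(o['tcp_rot'],2),'F',np.round(o['wrist_force'],1))
    print('shift',d.round(3),'turn',w.round(4))
E
python3 -c "
from h import *
to2(.513,.03,.02,[-160,0,-3])
to2(.513,.03,.12,[-160,0,-3])
for n in('scene','top'): shot(n,n+'24')
crop('pics/scene24_raw.png',220,120,350,250,5,'s24.png')
"
```

```text
t 57.8 pos [0.5078 0.018  0.2089] rot [-159.34    0.33    0.58] F [ 0.5 -0.5  0.2]
shift [0.026 0.222 0.724] turn [-0.0036  0.0086  0.018 ]
t 57.8 pos [0.5078 0.018  0.2089] rot [-159.34    0.33    0.58] F [ 0.5 -0.5  0.2]
shift [0.023 0.081 0.35 ] turn [-0.0036  0.0086  0.018 ]
```

View pics/s24.png

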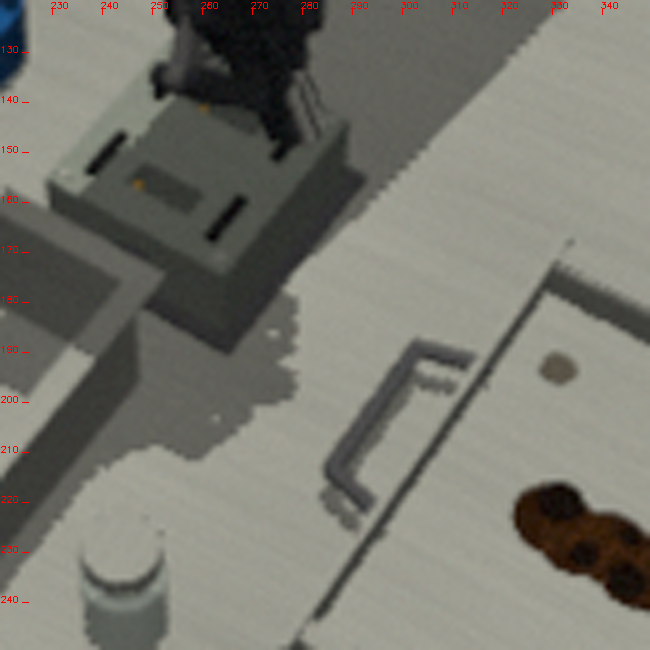

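```bash
python3 -c "
from h import *
print(plane('scene',303,188.5,.03),plane('scene',285.5,214,.03),plane('scene',294.3,201,.03))
"; python3 -m pendant '[[0.02,0.08,0.08,-0.0036,0.0086,0.018,1],[0,0,0.13,0,0,0,1],[0,0,0.12,0,0,0,1],[0,0,0,0,0,0,1],[0,0,0,0,0,0,1]]'; python3 -c "
from h import *
to2(.518,.03,.02,[-160,0,-3])"
```

```text
[0.47550495 0.07917885 0.03      ] [0.56891508 0.07411277 0.03      ] [0.52237811 0.07636177 0.03      ]
time: 58.4
ee_pos: [0.5142, 0.0225, 0.1199]
tcp_rot: [-160.8, -0.0, -3.1]
wrist_force: [0.5, -0.4, 1.1]
opening: -0.0
t 58.4 pos [0.5142 0.0225 0.1199] rot [-1.6083e+02 -2.0000e-02 -3.0900e+00] F [ 0.5 -0.4  1.1]
shift [0.013 0.102 0.388] turn [ 0.0046 -0.0002 -0.0004]
```

```bash
python3 -m pendant '[[0.013,0.03,0.09,0.0046,0,0,1],[0,0.03,0.12,0,0,0,1],[0,0.03,0.12,0,0,0,1],[0,0,0,0,0,0,1],[0,0,0,0,0,0,1]]'; python3 -c "
from h import *
to2(.518,.03,.02,[-160,0,-3])"
```

```text
time: 58.9
ee_pos: [0.5231, 0.0269, 0.0418]
tcp_rot: [-160.3, -0.7, -2.9]
wrist_force: [-0.4, -0.5, 1.1]
opening: -0.0
t 58.9 pos [0.5231 0.0269 0.0418] rot [-160.28   -0.74   -2.88] F [-0.4 -0.5  1.1]
shift [-0.022  0.019  0.086] turn [ 0.0015 -0.0036  0.002 ]
```

```bash
python3 -m pendant '[[-0.02,0.015,0.05,0.0015,-0.0036,0,1],[0,0,0.045,0,0,0,1],[0,0,0,0,0,0,1],[0,0,0,0,0,0,1]]'; python3 -c "
from h import *
to2(.518,.05,.02,[-160,0,-3])
shot('scene','s25');crop('pics/s25_raw.png',220,120,350,250,5,'s25.png')"
```

```text
time: 59.3
ee_pos: [0.521, 0.0312, 0.0215]
tcp_rot: [-160.1, -0.5, -2.6]
wrist_force: [0.2, 0.9, 0.8]
opening: -0.0
t 59.3 pos [0.521  0.0312 0.0215] rot [-160.05   -0.46   -2.63] F [0.2 0.9 0.8]
shift [-0.015 -0.068  0.031] turn [ 0.0003 -0.0017  0.0028]
```

View pics/s25.png

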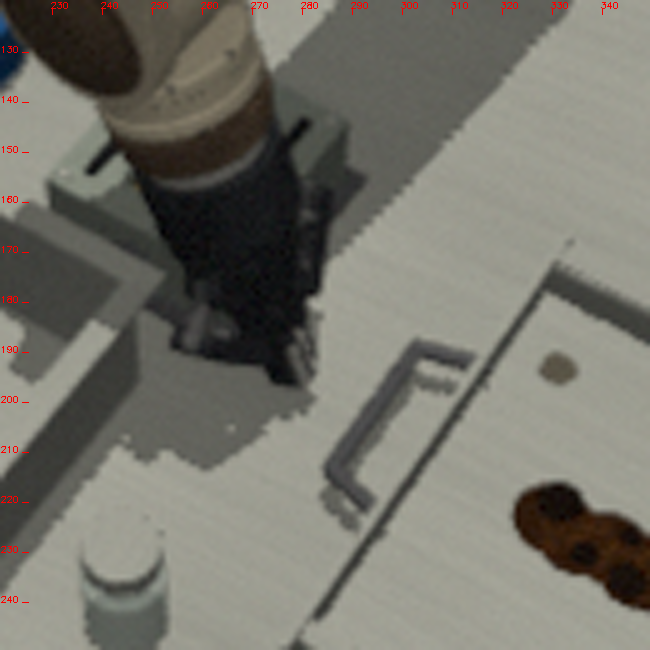

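```bash
python3 -m pendant '[[-0.012,-0.04,0.018,0,0,0,1],[0,-0.04,0.015,0,0,0,1],[0,-0.04,0.014,0,0,0,1],[0,-0.04,0.014,0,0,0,1],[0,-0.04,0.014,0,0,0,1]]'; python3 -c "
from h import *
to2(.53,.3,.02,[-160,0,-3])"
```

```text
time: 59.85
ee_pos: [0.5212, 0.0874, 0.0216]
tcp_rot: [-160.2, -0.6, -2.7]
wrist_force: [3.3, -4.1, -2.7]
opening: -0.0001
t 59.9 pos [0.5212 0.0874 0.0216] rot [-160.2    -0.58   -2.75] F [ 3.3 -4.1 -2.7]
shift [-0.006 -0.799  0.294] turn [ 0.0011 -0.0025  0.0024]
```

```bash
python3 -m pendant '[[0,-0.06,0.022,0.001,-0.002,0,1],[0,-0.06,0.022,0,0,0,1],[0,-0.06,0.022,0,0,0,1],[0,-0.06,0.022,0,0,0,1],[0,-0.06,0.022,0,0,0,1]]'; python3 -c "
from h import *
to2(.53,.3,.02,[-160,0,-3])
shot('scene','s26');crop('pics/s26_raw.png',230,100,430,280,4,'s26.png')"
```

```text
time: 60.35
ee_pos: [0.5267, 0.1715, 0.0215]
tcp_rot: [-160.3, -0.5, -2.7]
wrist_force: [3.4, -5.1, -1.4]
opening: 0.0
t 60.4 pos [0.5267 0.1715 0.0215] rot [-160.27   -0.48   -2.7 ] F [ 3.4 -5.1 -1.4]
shift [-0.011 -0.482  0.179] turn [ 0.0015 -0.0019  0.0024]
```

View pics/s26.png

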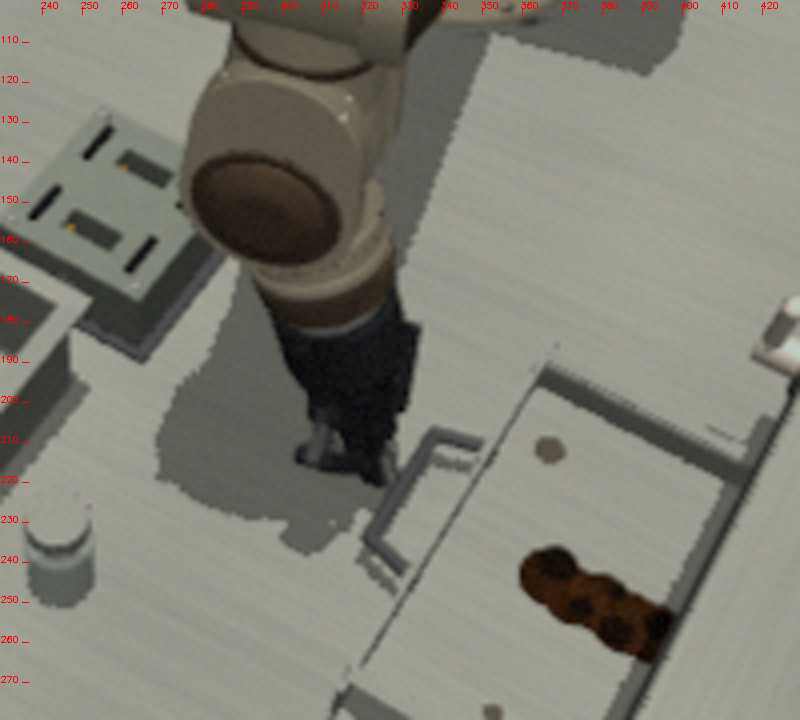

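```bash
python3 -m pendant '[[0,-0.06,0.022,0.001,-0.002,0,1],[0,-0.06,0.022,0,0,0,1],[0,-0.06,0.022,0,0,0,1],[0,-0.06,0.022,0,0,0,1],[0,-0.06,0.022,0,0,0,1],[0,-0.06,0.022,0,0,0,1]]'; python3 -c "
from h import *
to2(.53,.31,.02,[-160,0,-3])
shot('scene','s27');crop('pics/s27_raw.png',270,100,450,290,4,'s27.png')"
```

```text
time: 61.0
ee_pos: [0.5312, 0.272, 0.0215]
tcp_rot: [-160.3, -0.2, -2.6]
wrist_force: [1.5, -4.5, -0.4]
opening: -0.0
t 61.0 pos [0.5312 0.272  0.0215] rot [-160.25   -0.24   -2.58] F [ 1.5 -4.5 -0.4]
shift [-0.011 -0.14   0.057] turn [ 0.0014 -0.0005  0.0027]
```

View pics/s27.png

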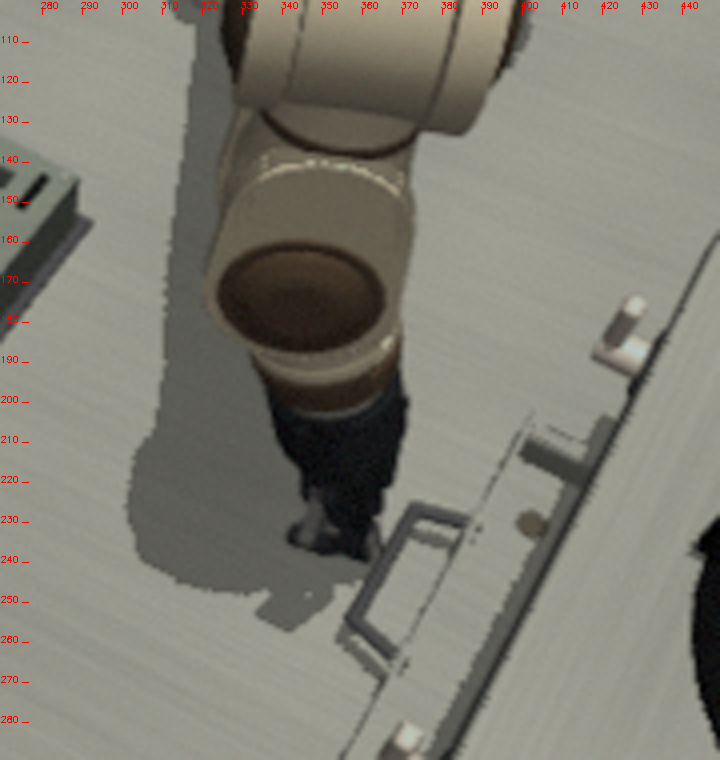

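```bash
python3 -m pendant '[[0,-0.05,0.018,0.001,0,0,1],[0,-0.04,0.015,0,0,0,1],[0,-0.03,0.011,0,0,0,1]]'; python3 -m pendant '[[0,-0.025,0.01,0,0,0,1],[0,-0.02,0.008,0,0,0,1]]'
```

```text
time: 61.35
ee_pos: [0.5319, 0.3066, 0.0213]
tcp_rot: [-160.1, -0.2, -2.5]
wrist_force: [0.5, -3.9, 0.1]
opening: 0.0002
time: 61.55
ee_pos: [0.5323, 0.3155, 0.0199]
tcp_rot: [-160.6, -0.2, -2.7]
wrist_force: [-1.9, -48.9, 14.6]
opening: -0.0001
```

```bash
python3 -m pendant '[[0,0.04,-0.015,0,0,0,1],[0,0.08,-0.03,0,0,0,1],[0,0.1,-0.04,0,0,0,1],[0,0.1,-0.08,0,0,0,1],[0,0.1,-0.12,0,0,0,1],[0,0.1,-0.12,0,0,0,1],[0,0.1,-0.12,0,0,0,1],[0,0.1,-0.12,0,0,0,1],[0,0,0,0,0,0,1]]'; python3 -c "
from h import *
to(.5,.1,.2,0)
for n in('scene','top'):
  shot(n,n+'28')
  cv2.imwrite(f'pics/{n}28.png',cv2.resize(cv2.imread(f'pics/{n}28_raw.png'),(800,600),interpolation=2))"
```

```text
time: 62.45
ee_pos: [0.5187, 0.0881, 0.1146]
tcp_rot: [-160.2, 0.1, -2.4]
wrist_force: [0.2, 0.9, 0.7]
opening: -0.0
t 62.5 pos [0.5187 0.0881 0.1146] rot [-1.602e+02  9.000e-02 -2.360e+00] open -0.0 F [0.2 0.9 0.7]
shift [-0.077 -0.158 -0.306] turn [-0.11   -0.0018 -0.0131] (rows >= 1.8 / 2.3)
```

View pics/scene28.png

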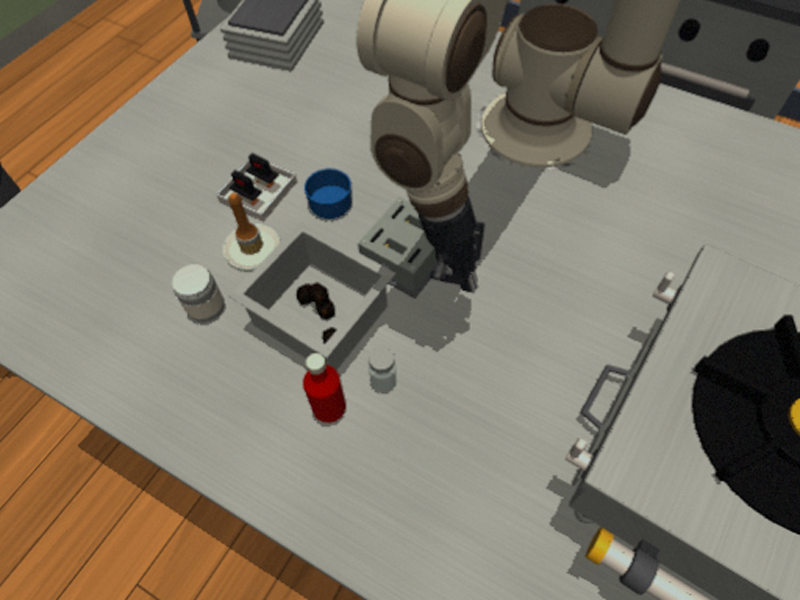

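View pics/top28.png

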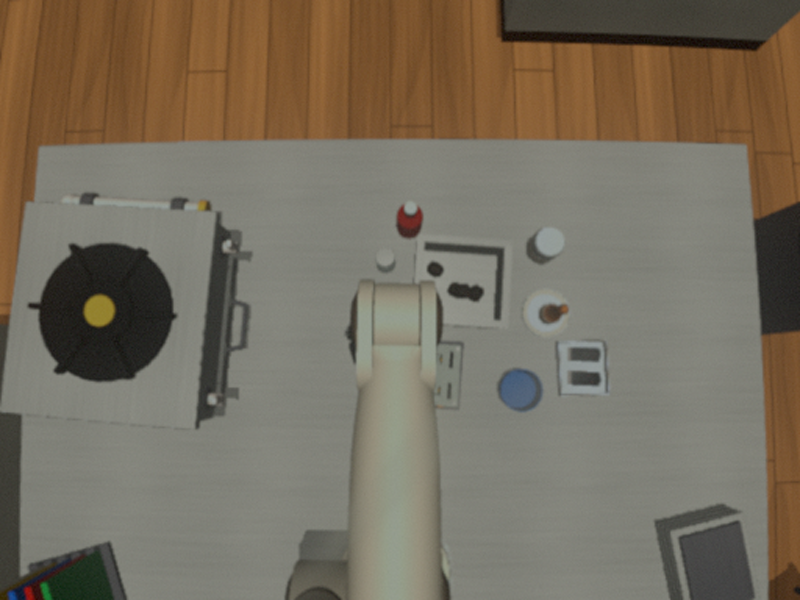

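```bash
python3 -c "
from h import *
b=np.array([.518,.0775,.03])
m=[proj('top',b+np.array([s*.045,-s*.045*.055,0])+d*np.array([.055,.9985,0]))[0] for s in(1,-1) for d in(0.25,)]
ms=[proj('scene',b+np.array([s*.045,-s*.045*.055,0])+d*np.array([.055,.9985,0]))[0] for s in(1,-1) for d in(0.25,)]
crop('pics/top28_raw.png',120,140,190,270,5,'t28c.png',m)
crop('pics/scene28_raw.png',350,170,450,310,5,'s28c.png',ms)"
```

```text
(no output)
```

View pics/t28c.png

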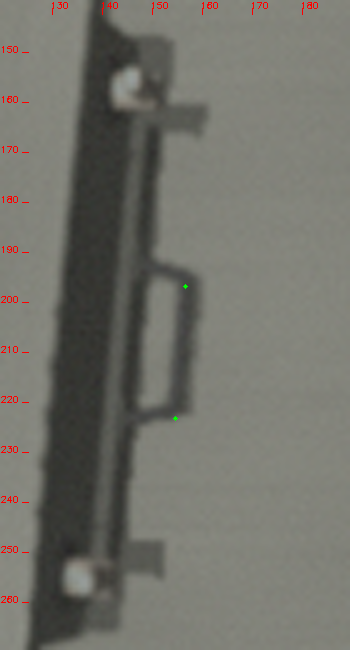

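View pics/s28c.png

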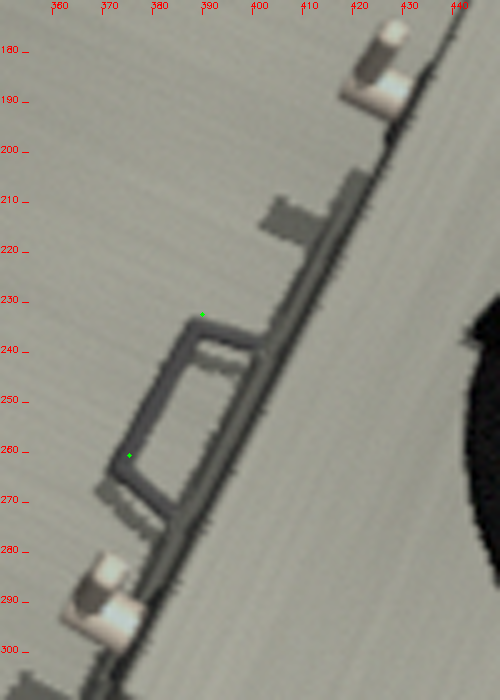

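```bash
python3 -c "
from h import *
A=[plane('top',*p,.03) for p in((229.5,200.5),(228.1,226.9))];B=[plane('top',*p,.03) for p in((158.1,195.1),(156.3,221.1))]
print(np.array(B)-np.array(A))
# s24 crop (5x from 220,120): outer bar corners ; s28c (5x from 350,170)
A=[plane('scene',220+x/5-.5,120+y/5-.5,.03) for x,y in((415,343),(327,470))];B=[plane('scene',350+x/5-.5,170+y/5-.5,.03) for x,y in((194,320),(113,468))]
print(np.array(B)-np.array(A))
# handle distance to face: top of face edge lower at z=.06?
to(.518,.0881,.2,0)"
```

```text
[[0.01923742 0.24484389 0.        ]
 [0.01995595 0.24470543 0.        ]]
[[0.0166743  0.24947609 0.        ]
 [0.01824713 0.24770128 0.        ]]
t 62.5 pos [0.5179 0.0903 0.112 ] rot [-160.2     0.27   -2.28] open 0.0001 F [-0.   0.8  0.4]
shift [-0.001 -0.111 -0.334] turn [-0.11   -0.0007 -0.0128] (rows >= 1.8 / 2.3)
```

```bash
python3 -c "
from h import *
for dy in (0,-.008):
  y=.327+dy
  for l,P in(('bar',[.53,y,.03]),('face low',[.53,.365,.06]),('face top',[.53,.365,.203]),('panel front top',[.53,y+.034,.044]),('panel back top',[.53,y+.038,.044]),('panel bottom',[.53,y+.034,.008])):
    print(l,proj('top',P)[0].round(1),proj('scene',P)[0].round(1))
crop('pics/top28_raw.png',125,185,175,230,12,'t28d.png')
"
```

```text
bar [155.5 210.5] [383.1 245.7]
face low [142.  209.9] [401.6 247.7]
face top [128.3 206.9] [422.7 219.8]
panel front top [144.5 210.2] [398.  249.6]
panel back top [143.4 210.2] [399.6 250.4]
panel bottom [147.4 210.9] [393.7 255.4]
bar [157.9 210.5] [380.  244.2]
face low [142.  209.9] [401.6 247.7]
face top [128.3 206.9] [422.7 219.8]
panel front top [146.9 210.2] [394.8 248.2]
panel back top [145.7 210.2] [396.4 248.9]
panel bottom [149.7 210.9] [390.6 253.9]
```

View pics/t28d.png

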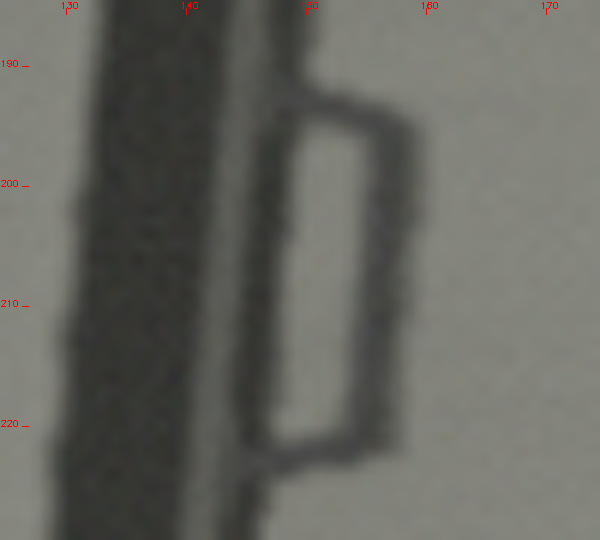

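```bash
python3 -m pendant '[[0,0.03,-0.1,0,0,0,0.9],[0,0.03,-0.15,0,0,0,0.9],[0,0,-0.1,0,0,0,0.9],[0,0,0,0,0,0,0.9],[0,0,0,0,0,0,0.9]]'; python3 -c "
from h import *
shot('top','t29');shot('scene','s29')
crop('pics/t29_raw.png',235,125,395,265,5,'t29.png')
print(bot.get_obs()['wrist_force'].round(1),bot.get_obs()['qd'].round(2))"
```

```text
time: 63.05
ee_pos: [0.5145, 0.0511, 0.186]
tcp_rot: [-160.0, 0.8, -1.9]
wrist_force: [0.7, 0.8, -0.3]
opening: 0.0086
[ 0.5  0.1 -0.3] [-0.23 -0.12 -0.23  0.3  -0.15 -0.18]
```

View pics/t29.png

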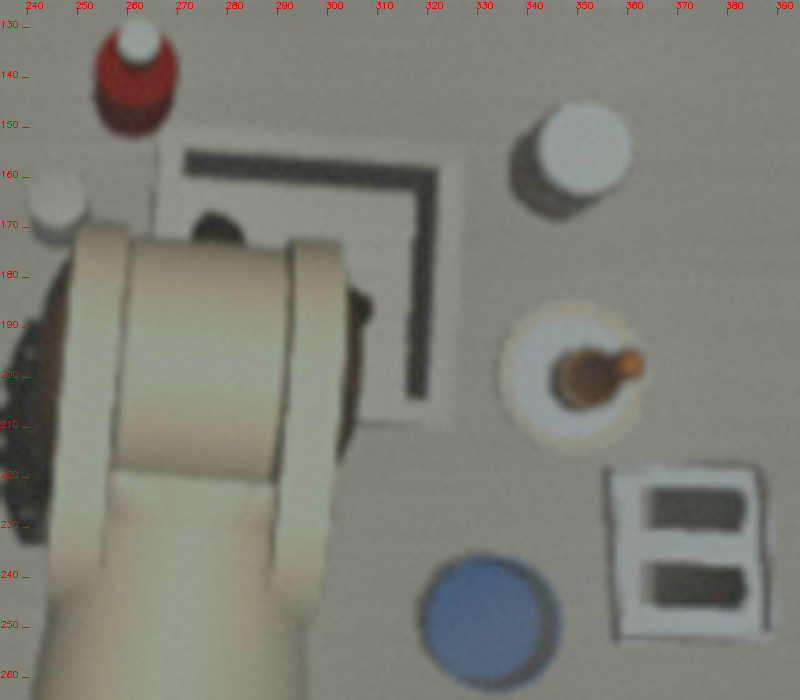

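View pics/s29_raw.png

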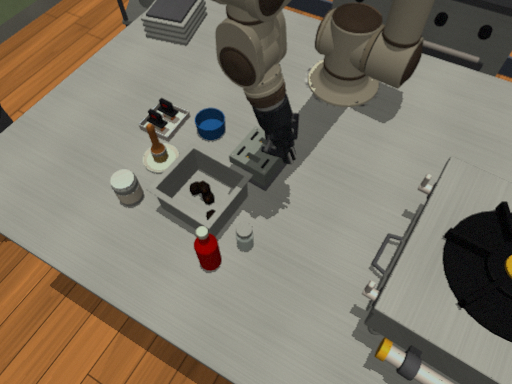

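```bash
python3 -c "
from workcell import bot
print(bot.job_done())"
```

```text
the job is handed in; nothing more can be done
None
```

The whole job was carried out in the order asked and handed in at about 63 s; no verdict is reported.

**What I did**
- Both fuse carriers were pulled out and are standing in the aluminium dish.
- All four lumps were present, and all four are in the scrap pan.
- The brush was dipped to about 5 mm above the pot floor. It then wiped the scorch mark from the stove end to the handle end with about 9–20 N of contact.
- The brush is back upright on its saucer.
- The tray was pushed in until it hit its stop.

**Last checks**
- The final pictures show the carriers, brush, pot, bottle, tin and shaker as wanted. The arm was clear of everything.
- The tray looks fully home, but the two cameras differ slightly. The handle travelled about 246 mm by the top camera and 250 mm by the scene camera, against the nominal 250 mm. The gap to the stove face agrees with home to about 2 mm.

**Imperfect points**
- The wrist force peaked at about 49 N for a moment when the tray reached its stop. That was finger contact on the handle, below the 120 N wrist limit. I took the 40 N limit on the arm and gripper body not to cover the fingers, but did not confirm it.
- The scorch mark looks the same in the pictures after the wipe, so only the brush path and contact force confirm it.

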